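# Turn a lens cell over with the hinged turnover fixture

## Robot

A 6-joint arm with a two-finger parallel gripper is mounted at the origin on a cart in front of the work surface, level with it; the furniture and walls round the work are solid. World frame = base frame: x ahead of the robot, y to its left, z up, the work surface at z = 0. Lengths are in m, angles in rad, forces in N, time in s.
With the tool pointing down it reaches from about 0.325 to 0.925 m from the base axis. Payload 3.1 kg.
Tool frame: the origin (TCP) lies on the mounting face of the last link; the fingertips stand 173 mm ahead of it and the grasp point (between the pads) lies 155 mm ahead of it; x points along the fingers, z is the direction in which the jaws open and shut, and the axes are right-handed (so a half turn about x gives the same grasp; the last joint's range is limited). The gripper opens to 85 mm and grips with 20 to 120 N. Pads are 22 mm wide; open, the fingers measure 114 mm over their backs; the gripper's body (76 mm by 85 mm) begins 54 mm behind the grasp point. The pads swing forward as they close: fully open they stand 13 mm farther back than shut.
Start: joints at [1.189, 0.217, 1.613, -0, 1.311, -0.112], TCP at [0.167, 0.602, 0.405] pointing down, gripper open.
Joint ranges: [-2.75, 2.75], [-0.78, 2.1], [0.31, 2.55], [-1.13, 4.27], [0.13, 2.63], [-2.58, 2.58]. Speed limits (rad/s): [2.79, 2.79, 3.14, 3.14, 3.14, 3.14].

## Interface

Orientations are given as a 3x3 rotation matrix whose columns are the frame's x, y, z axes.
In Python, from bench import manip gives the robot as it stands. The module is installed in compiled form; this text tells all that it offers.
- The arm moves only by the shell command python3 -m jog 'ROWS' [OPENING] [FORCE]. ROWS is JSON, a list of rows, each an object with "travel": the shift along the tool's x, y, z in units of 25 mm (1.0 is 25 mm), a list of three; "twist": the turn, a rotation vector about the tool's x, y, z in units of 6 degrees (1.0 is 6 degrees), a list of three. In form: [{"travel": [dx, dy, dz], "twist": [rx, ry, rz]}, ...]. A call has exactly 5 rows; each row shifts and turns the commanded pose from where the row before left it, along the tool's axes as they then stand; what a row does not reach is not made up. A row lasts 1/12 s, in which the tool goes at most 41.7 mm and 7.16 degrees, less where a joint would pass 70% of its speed; a pose out of reach is approached as far as the arm can. A call is refused whole if a number of a shift passes 1 or a number of a turn 1, either way. A call with a gripper value outside its range is refused whole. OPENING is the closure in counts, from 0 (fully open) to 255 (shut), set as the call begins (- or left out, the last holds). The fingers move at their own pace and stop on an object; FORCE is the grip in N (left out, the last holds). Time passes only in rows, so rows that do not move let the fingers close, or fill a call up. It gives the time, the measured TCP pose, the force and the opening at its end, in the units of the state.
- manip.read_state(): the state, without advancing time (a new reading comes with each control period).
- manip.get_image(name): name is "scene" or "top" or "wrist"; returns the picture (420x560x3 uint8, red, green, blue); there is no depth.
- manip.camera_info(name): a dict with "K" (3x3 intrinsics, pixels), "dist" ([k1, k2, p1, p2, k3] as OpenCV has them; the pictures are not rectified), "rvec" (rotation vector, rad) and "tvec" (3), from world to camera coordinates, as OpenCV has them. Camera axes: x right, y down, z forward; pixel columns grow to the right and rows downward; lengths in m; the calibration is good to about 2 mm. A picture is of the moment at which its call begins: read the wrist's pose just before it. camera_info takes no time and is no camera call; for the wrist camera it gives the pose at the moment of the call.
- manip.finish_job(): hands the job in, once; it reports no verdict.
The state is a dict: "time_s": time; "joints": joint angles; "joint_velocities": joint speeds; "joint_efforts": joint torques, N m; "ee_pos": TCP position; "ee_rot": TCP orientation; "contact_force": force on the tool from outside, world axes, zero at the start; "torque": the same for the moment, N m; "gripper_width": opening from 0.0 (shut) to 1.0 (fully open).
Only numpy, scipy, OpenCV 4.12 (cv2) and the standard library are available. Lean on these libraries where they do the work, as an engineer would, in place of code of your own. Each camera call takes 0.05 s, during which the arm holds its last target.

## Task

Turn the lens cell over so that its back can be inspected: seat it, barrel outward, fully home in the round pocket of the sloping hinged plate, then swing the plate (it has a side handle) right over until it lies flat on its rests above the nest and the cell has dropped barrel-down into the nest. Leave the plate lying there, and leave the jar, the petri dish and the slide carton where they are.

Things in the scene. Friction and masses are not known exactly. Their poses are not given: they have to be found in the camera images.
- lens_cell: the lens cell: dark metal, a round flange 56 mm in diameter, 8 mm thick, with a barrel 24 mm in diameter and 32 mm long on its middle (40 mm tall in all), about 0.12 kg. Starts on the table, flange down, barrel up. Origin at the centre of the flange's back (underside at the start); z along the barrel, away from the flange. Yaw does not matter. Grip it by the barrel.
- turnover: the turnover fixture, fixed to the table: grey base 250 x 144 x 8 mm, hinge cheeks across its middle, two posts under the sloping plate on its far half, the round nest on its near half. Origin at the centre of the base's underside, z up; x points from the nest to the sloping plate's side (roughly away from the robot), y to the left.
- flip_plate (a joint): angle of the hinged aluminium plate, rad: 0 = loading position, sloping up from the hinge at 35 degrees above the fixture's +x; grows as the free end swings up and over towards the robot; 2.53 (145 degrees) = flat, pocket down, over the nest on two rubber-topped posts. It sinks to either rest by its weight (up to 0.25 N m), slowed by a damped hinge.
- hinge (a point): point on the hinge axis at the middle of the plate, 64 mm above the table. Axes turn with the plate: x along the plate from the hinge to its free end, y along the hinge axis (to the left at the start), z out of the pocket's mouth (35 degrees from vertical, leaning to the robot, at the start).
- pocket (a point): centre of the floor of the plate's round pocket, 65 mm from the hinge; axes as for hinge. Pocket 59 mm in diameter, 10 mm deep, 2 mm chamfer; its floor is a ledge round a 40 mm window. The cell sits with the flange's back on the floor: origin here, z along this z. Plate 84 x 112 x 14 mm: 23 to 107 mm from the hinge, 56 mm to either side.
- handle (a point): middle of the free length of the plate's side handle: a steel pin 10 mm in diameter out of the plate's right side (-y), parallel to the hinge and 95 mm from it, free from 60 to 111 mm beside the plate's middle line; this point is 86 mm out. 15 mm collars at both ends. Axes as for hinge. It may turn in the fingers. Height: 118 mm at the start, 159 at the top, 64 at the end.
- nest (a point): centre of the ledge of the nest, 47 mm above the table; z up. The nest is an upright round cup of 75 mm outer diameter: a bore of 44 mm for the barrel, a ledge for the flange, and a rim 6 mm above the ledge that opens from 61 to 67 mm. The cell rests in it barrel-down with the flange's face on the ledge, its origin 8 mm above this point.
- jar: bystander: brown glass jar with a white lid, 45 mm in diameter, 55 mm tall; origin at the centre of its underside, z up
- petri: bystander: shallow clear petri dish, 64 mm in diameter, 14 mm tall; origin at the centre of its underside, z up
- carton: bystander: slide carton 78 x 28 x 20 mm lying flat; origin at the centre of its underside, x along its length, z up
- keeper_l: dark steel keeper, a 28 x 24 x 3 mm turn-button on the plate's face left of the pocket; origin on its pivot, 38 mm from the pocket's centre. At rest none of it is nearer than 30 mm to that centre, nor higher than 16 mm above the pocket floor. Geared to the plate, it turns in over the flange as the plate leaves a rest position, holds a fully seated cell, and lets it drop in the last 8 degrees or so.
- keeper_r: the like keeper on the right of the pocket
Mind the look-alikes: they are no part of the job. What is shaped like the lens_cell but purple is not meant.

How it is judged:
On the way, in this order (a step that is already met when the one before it is completed fails the run):
1. the cell lies fully home in the plate's pocket, barrel outward, with the plate in its loading position (distance between lens_cell and pocket below 0.0045 m and angle between the z axis of lens_cell and the z axis of pocket, either way round below 0.1 rad and angle between lens_cell's own z axis and vertical below 0.8 rad and value of joint flip_plate below 0.06 rad), for 0.2 s.
2. the cell is turned over in the plate: carried past upright while still in the pocket (value of joint flip_plate above 1.3 rad and distance between lens_cell and pocket below 0.012 m), for 0.02 s.
At the end, for the whole second after the job is handed in: the plate lies flat over the nest (joint above 2.47 rad) and the cell rests in the nest barrel-down: within 5 mm of the nest's centre, its flange flat on the ledge (origin 5 to 10.5 mm above the ledge, axis within 0.1 rad of vertical), at rest (value of joint flip_plate above 2.47 rad and horizontal distance between lens_cell and nest below 0.005 m and z of lens_cell in the frame of nest between 0.005 and 0.0105 m and angle between lens_cell's own z axis and vertical above 3.04 rad and linear speed of lens_cell below 0.02 m/s); the robot touches nothing.
It fails at once if the jar, the petri dish or the carton is moved by more than 20 mm (distance of any of jar, petri, carton from where it was at the start of the episode above 0.02 m).
It also fails if it takes over 54 s, if anything falls off the work surface, if the arm or the gripper's body presses on something with over 40 N, if the wrist force passes 120 N, or if a joint passes its speed limit or range.

## Working session

There is one attempt and no reset: what is moved stays moved. The work goes in short steps, Python scripts to look and compute and a shell command to move; the robot and the scene stay as the last step left them, time stands still between calls to the robot, and variables do not carry over. Pictures are saved under pics/ and viewed, and the job is handed in when it is done.

```bash
ls; mkdir -p pics; python3 - <<'E'
from bench import manip
import cv2, json
s=manip.read_state(); print(s)
for n in ["scene","top","wrist"]:
    print(n, manip.camera_info(n))
    im=manip.get_image(n); cv2.imwrite(f"pics/{n}0.png",im[:,:,::-1])
E
```

```text
pics
{'time_s': 0.0, 'joints': array([ 1.18882246e+00,  2.17774910e-01,  1.61495650e+00, -5.95127715e-06,
        1.31128856e+00, -1.12176731e-01]), 'joint_velocities': array([-0.00053329, -0.00041122, -0.00060714, -0.00172898,  0.00247688,
       -0.00084043]), 'joint_efforts': array([-3.26280642e-04, -3.96848595e+01, -3.03849721e+01, -3.39346971e-04,
        9.74402705e-03,  4.24595612e-05]), 'ee_pos': array([0.16639744, 0.60201971, 0.40334321]), 'ee_rot': array([[-8.99450874e-04, -9.63825276e-01,  2.66533352e-01],
       [-2.25452379e-03,  2.66534737e-01,  9.63822676e-01],
       [-9.99997054e-01,  2.66005364e-04, -2.41270192e-03]]), 'contact_force': array([-0.86388674,  0.08662482,  0.45858274]), 'torque': array([-0.01863855,  0.0022488 , -0.02773099]), 'gripper_width': 0.998765157177031}
scene {'K': array([[443.16892119,   0.        , 277.48779903],
       [  0.        , 443.16892119, 212.20969737],
       [  0.        ,   0.        ,   1.        ]]), 'dist': array([-0.03683591,  0.        ,  0.        ,  0.        ,  0.        ]), 'rvec': array([ 0.88994955, -2.6284242 ,  0.93275687]), 'tvec': array([0.43119987, 0.33444725, 1.05173156])}
top {'K': array([[385.99290651,   0.        , 281.41000769],
       [  0.        , 385.99290651, 210.98324339],
       [  0.        ,   0.        ,   1.        ]]), 'dist': array([-0.11059305,  0.        ,  0.        ,  0.        ,  0.        ]), 'rvec': array([ 2.14481176, -2.18234656,  0.07814923]), 'tvec': array([0.01047216, 0.59417221, 0.9799705 ])}
wrist {'K': array([[351.59106258,   0.        , 279.36773096],
       [  0.        , 351.59106258, 206.04517313],
       [  0.        ,   0.        ,   1.        ]]), 'dist': array([-0.03977573,  0.        ,  0.        ,  0.        ,  0.        ]), 'rvec': array([-2.29356998, -1.74757843, -0.26852402]), 'tvec': array([-0.6231829 , -0.04085126,  0.38205033])}
```

View pics/scene0.png

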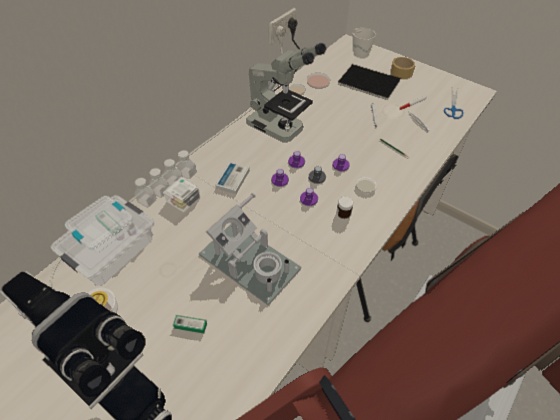

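View pics/top0.png

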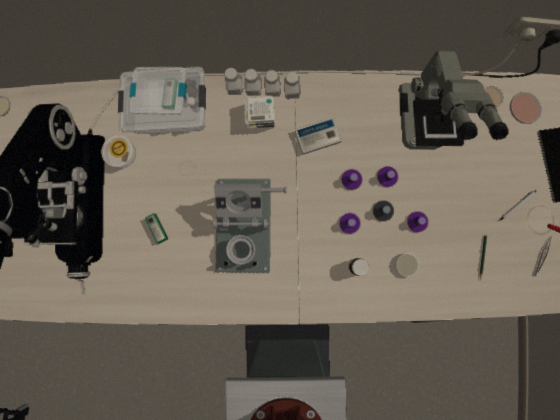

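View pics/wrist0.png

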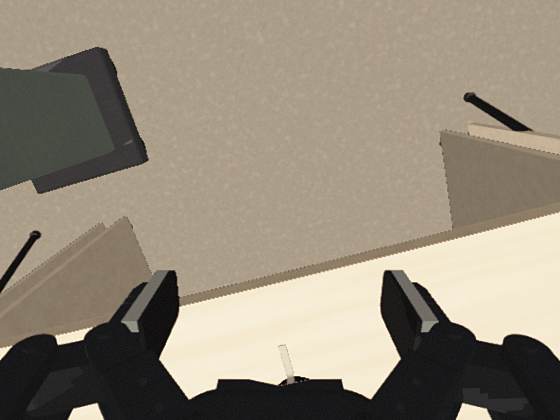

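Candidates for the cell in the top view are the dark grey piece at (383,210) and the purple look-alikes at (352,180), (388,177), (417,222) and (349,223). I choose the grey one. The jar is at (358,267), the petri dish at (404,265), the green carton at (155,229) and the fixture at about (243,225). Next I check the choice in a close crop.

```bash
cat > h.py <<'E'
import numpy as np, cv2
from bench import manip
def cam(n):
    c=manip.camera_info(n); R=cv2.Rodrigues(np.array(c["rvec"]))[0]; return c,R,-R.T@np.array(c["tvec"])
def ray(c,uv):
    c,R,o=c
    p=cv2.undistortPoints(np.array([[uv]],float),c["K"],c["dist"])[0,0]
    d=R.T@np.array([p[0],p[1],1.]); return o,d/np.linalg.norm(d)
def onz(c,uv,z):
    o,d=ray(c,uv); return o+d*(z-o[2])/d[2]
def tri(l):
    A=np.zeros((3,3));b=np.zeros(3)
    for o,d in l:
        P=np.eye(3)-np.outer(d,d);A+=P;b+=P@o
    x=np.linalg.solve(A,b); return x,[np.linalg.norm((np.eye(3)-np.outer(d,d))@(x-o)) for o,d in l]
def proj(c,X):
    return cv2.projectPoints(np.array(X,float).reshape(-1,1,3),c[0]["rvec"],c[0]["tvec"],c[0]["K"],c[0]["dist"])[0].reshape(-1,2)
E
python3 - <<'E'
from h import *
t=cv2.imread("pics/top0.png"); s=cv2.imread("pics/scene0.png")
a=cv2.resize(t[165:285,200:300],None,fx=4,fy=4,interpolation=2)
b=cv2.resize(t[160:240,335:435],None,fx=4,fy=4,interpolation=2)
cv2.imwrite("pics/c1.png",np.vstack([a,b])[:800]); 
cv2.imwrite("pics/c1.png",a);cv2.imwrite("pics/c2.png",np.hstack([b,cv2.resize(s[140:220,260:360],None,fx=4,fy=4,interpolation=2)]))
cv2.imwrite("pics/c3.png",cv2.resize(s[185:310,190:310],None,fx=4.5,fy=4.5,interpolation=2))
c=cam("top"); S=cam("scene"); print(c[2],S[2])
for n,uv,z in [("cell",(383,210),.04),("jar",(358,267),.055),("petri",(404,265),.014),("carton",(155,229),.02)]: print(n,onz(c,uv,z).round(3))
for n,uv in [("b",(216,180)),("b",(270,180)),("b",(270,272)),("b",(217,273))]: print(n,onz(c,uv,.008).round(3))
E
```

```text
[ 0.50033406 -0.02014282  1.03089891] [0.09846012 0.58259037 1.0270451 ]
cell [ 0.591 -0.263  0.04 ]
jar [ 0.447 -0.19   0.055]
petri [ 0.447 -0.32   0.014]
carton [0.553 0.339 0.02 ]
b [0.683 0.176 0.008]
b [0.68  0.03  0.008]
b [0.435 0.033 0.008]
b [0.434 0.174 0.008]
```

View pics/c1.png

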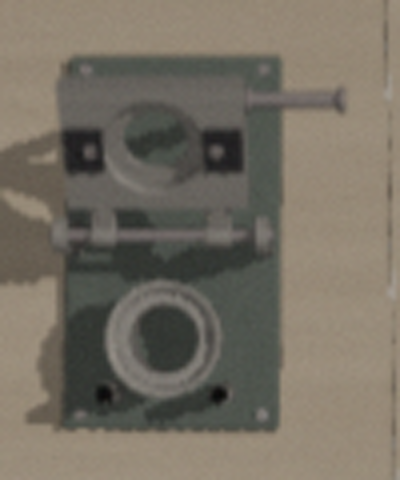

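View pics/c2.png

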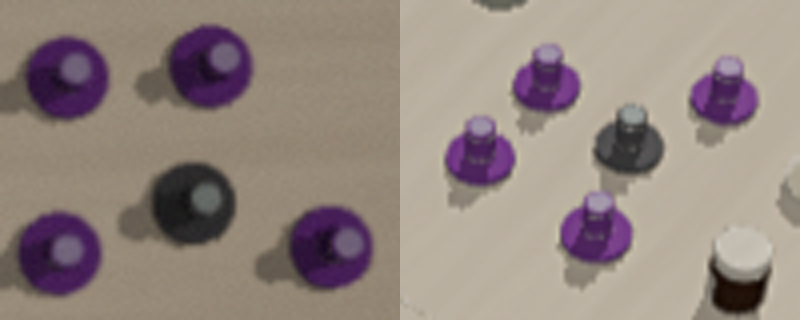

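View pics/c3.png

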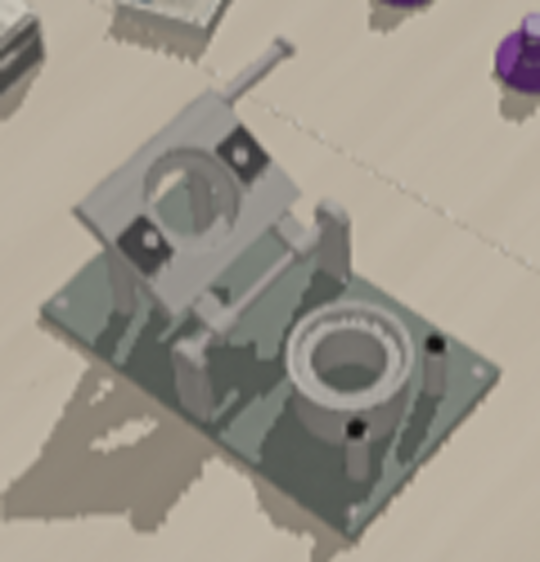

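The crop shows the dark grey cell with a dark flange and grey barrel top, and four purple look-alikes around it. I choose the dark one.

```bash
python3 - <<'E'
from h import *
t=cv2.imread("pics/top0.png"); c=cam("top"); S=cam("scene")
hsv=cv2.cvtColor(t,cv2.COLOR_BGR2HSV)
pur=cv2.inRange(hsv,(125,80,0),(155,255,255))
n,l,st,ce=cv2.connectedComponentsWithStats(pur)
for i in range(1,n):
    if st[i,4]>100: print("purple",ce[i].round(1),onz(c,ce[i],.008).round(3))
m=(t.max(2)<60).astype(np.uint8); m[:, :360]=0;m[:190]=0;m[235:]=0;m[:,405:]=0
ys,xs=np.nonzero(m);print(len(xs),xs.min(),xs.max(),ys.min(),ys.max())
cs=max(cv2.findContours(m,0,2)[0],key=cv2.contourArea)
h=cv2.convexHull(cs);print(cv2.minEnclosingCircle(h),cv2.fitEllipse(h))
(u,v),r=cv2.minEnclosingCircle(h);print(onz(c,(u,v),.008))
print("barrel",onz(c,(335+207/4,160+198/4),.04), tri([ray(c,(335+207/4,160+198/4)),ray(S,(260+(631-400)/4,140+115/4))]))
# fixture: nest centre rim z=.053
print("nest",onz(c,(200+163/4,165+337/4),.053),tri([ray(c,(200+163/4,165+337/4)),ray(S,(190+350/4.5,185+355/4.5))]))
print("posts",onz(c,(200+104/4,165+395/4),.055),onz(c,(200+218/4,165+395/4),.055))
print("hinge ends",onz(c,(200+62/4,165+235/4),.064),onz(c,(200+263/4,165+236/4),.064))
print("handle tip",tri([ray(c,(200+340/4,165+99/4)),ray(S,(190+288/4.5,185+46/4.5))]))
print("keepers",tri([ray(c,(200+90/4,165+151/4)),ray(S,(190+151/4.5,185+240/4.5))]),tri([ray(c,(200+216/4,165+152/4)),ray(S,(190+241/4.5,185+156/4.5))]))
E
```

```text
purple [386.9 176.5] [ 0.684 -0.285  0.008]
purple [351.2 179.3] [ 0.678 -0.188  0.008]
purple [349.2 223. ] [ 0.561 -0.179  0.008]
purple [416.8 221.6] [ 0.561 -0.361  0.008]
255 373 392 201 220
((382.5625, 210.5), 9.88399600982666) ((382.59881591796875, 210.5360565185547), (19.27147674560547, 19.702110290527344), 84.54199981689453)
[ 0.5924526  -0.26932964  0.008     ]
barrel [ 0.59196644 -0.27258188  0.04      ] (array([ 0.59267817, -0.27359184,  0.03528605]), [np.float64(0.00033472477390599387), np.float64(0.0003347247739058375)])
nest [0.4964419  0.10425658 0.053     ] (array([0.49576656, 0.1043814 , 0.04853201]), [np.float64(0.0007913689328729604), np.float64(0.0007913689328728502)])
posts [0.46040163 0.14181063 0.055     ] [0.45952347 0.06956085 0.055     ]
hinge ends [0.56153803 0.16649773 0.064     ] [0.55876401 0.03929954 0.064     ]
handle tip (array([ 0.6351259 , -0.01208174,  0.11722795]), [np.float64(0.0018602500883132382), np.float64(0.0018602500883130894)])
keepers (array([0.60917536, 0.14084503, 0.10653177]), [np.float64(0.0004616070281204675), np.float64(0.0004616070281206207)]) (array([0.60696541, 0.06411389, 0.10778703]), [np.float64(0.0004278194901283919), np.float64(0.0004278194901283953)])
```

```bash
python3 - <<'E'
from h import *
s=manip.read_state(); c=cam("wrist"); R=s["ee_rot"]
print("cam in tool",R.T@(c[2]-s["ee_pos"]),"axes(cols cam x y z in tool)\n",R.T@c[1].T)
E
python3 -m jog '[{"travel":[0,0,0],"twist":[1,0,0]},{"travel":[0,0,0],"twist":[1,0,0]},{"travel":[0,0,0],"twist":[1,0,0]},{"travel":[0,0,0],"twist":[1,0,0]},{"travel":[0,0,0],"twist":[1,0,0]}]' 0
```

```text
cam in tool [ 0.02834698  0.0772636  -0.00068979] axes(cols cam x y z in tool)
 [[-3.44399034e-05 -3.03030830e-01  9.52980753e-01]
 [ 9.04318241e-04 -9.52980373e-01 -3.03030677e-01]
 [ 9.99999591e-01  8.51361530e-04  3.06856859e-04]]
time_s: 0.57
ee_pos: [0.1665, 0.6022, 0.4041]
ee_rot: [[-0.0, -0.698, 0.716], [-0.001, 0.716, 0.698], [-1.0, -0.0, -0.001]]
contact_force: [0.6, -0.3, -0.6]
gripper_width: 1.0
```

```bash
python3 -m jog '[{"travel":[0,-1,0],"twist":[1,0,0]},{"travel":[0,-1,0],"twist":[1,0,0]},{"travel":[0,-1,0],"twist":[1,0,0]},{"travel":[0,-1,0],"twist":[1,0,0]},{"travel":[0,-1,0.5],"twist":[1,0,0]}]'
python3 -m jog '[{"travel":[0,-1,1],"twist":[1,0,0]},{"travel":[0,-1,1],"twist":[1,0,0]},{"travel":[0,-1,1],"twist":[0.45,0,0]},{"travel":[0,-1,1],"twist":[0,0,0]},{"travel":[0,-1,1],"twist":[0,0,0]}]'
```

```text
time_s: 0.98
ee_pos: [0.2442, 0.5012, 0.404]
ee_rot: [[-0.002, -0.247, 0.969], [-0.001, 0.969, 0.247], [-1.0, -0.001, -0.002]]
contact_force: [0.9, 1.1, -0.5]
gripper_width: 0.999
time_s: 1.4
ee_pos: [0.3805, 0.3883, 0.4044]
ee_rot: [[-0.0, 0.003, 1.0], [-0.0, 1.0, -0.003], [-1.0, -0.0, -0.0]]
contact_force: [0.3, -0.2, -0.2]
gripper_width: 1.002
```

```bash
python3 -m jog '[{"travel":[0,-1,0.7],"twist":[0,0,0]},{"travel":[0,-1,0.7],"twist":[0,0,0]},{"travel":[0,-1,0.7],"twist":[0,0,0]},{"travel":[0,-1,0.7],"twist":[0,0,0]},{"travel":[0,-1,0.7],"twist":[0,0,0]}]'
python3 -m jog '[{"travel":[0,-1,0.7],"twist":[0,0,0]},{"travel":[0,-1,0.7],"twist":[0,0,0]},{"travel":[0,-1,0.7],"twist":[0,0,0]},{"travel":[0,-1,0.7],"twist":[0,0,0]},{"travel":[0,-1,0.7],"twist":[0,0,0]}]'
python3 -m jog '[{"travel":[0,0,0],"twist":[0,0,0]},{"travel":[0,0,0],"twist":[0,0,0]},{"travel":[0,0,0],"twist":[0,0,0]},{"travel":[0,0,0],"twist":[0,0,0]},{"travel":[0,0,0],"twist":[0,0,0]}]'
python3 - <<'E'
from h import *
import pickle
s=manip.read_state(); c=cam("wrist"); im=manip.get_image("wrist"); cv2.imwrite("pics/w1.png",im[:,:,::-1])
pickle.dump((c,s),open("w1.pkl","wb")); print(s["ee_pos"])
E
```

```text
time_s: 1.82
ee_pos: [0.4673, 0.2629, 0.4044]
ee_rot: [[-0.0, 0.003, 1.0], [-0.0, 1.0, -0.003], [-1.0, -0.0, -0.0]]
contact_force: [0.3, -0.1, 0.3]
gripper_width: 1.004
time_s: 2.23
ee_pos: [0.5544, 0.1377, 0.4043]
ee_rot: [[-0.001, 0.003, 1.0], [-0.0, 1.0, -0.003], [-1.0, -0.0, -0.001]]
contact_force: [0.9, 0.6, -0.1]
gripper_width: 0.998
time_s: 2.65
ee_pos: [0.5533, 0.1401, 0.4045]
ee_rot: [[-0.001, 0.001, 1.0], [0.0, 1.0, -0.001], [-1.0, 0.0, -0.001]]
contact_force: [-0.5, 0.1, -0.0]
gripper_width: 0.997
[0.55327875 0.14014107 0.40453083]
```

View pics/w1.png

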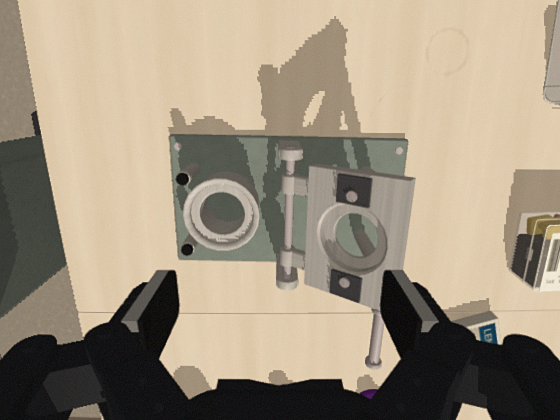

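The wrist view shows the nest rim centred near (221,214), the hinge pin from (290,152) to (287,285), the pocket at (352,237), the keeper screws at (351,196) and (345,283), and the handle tip at (374,362). I enlarge it to get better pixels.

```bash
python3 - <<'E'
from h import *
t=cv2.imread("pics/w1.png"); cv2.imwrite("pics/w1c.png",cv2.resize(t[125:375,165:425],None,fx=3,fy=2.4,interpolation=2)); cv2.imwrite("pics/w1c.png",cv2.resize(t[130:310,165:425],None,fx=3,fy=3,interpolation=2))
E
```

```text
(no output)
```

View pics/w1c.png

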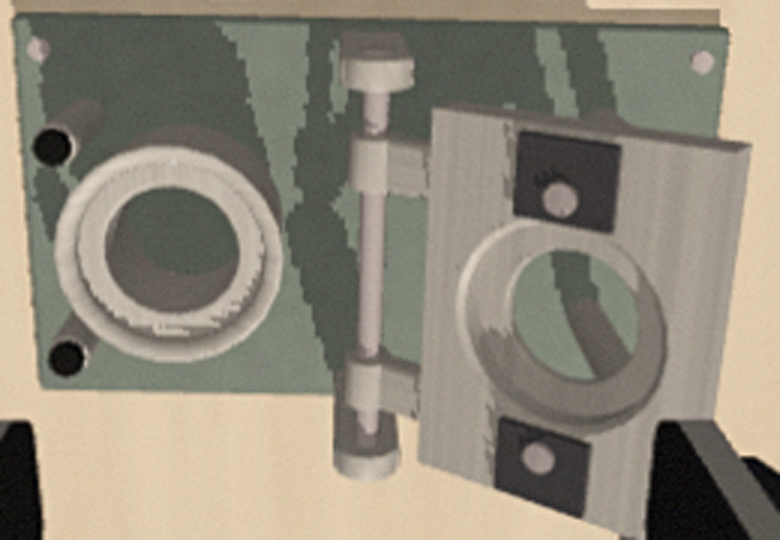

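```bash
cat > fx.py <<'E'
from h import *
import pickle
c,s=pickle.load(open("w1.pkl","rb"))
px=lambda a,b:(165+a/3,130+b/3)
E
python3 - <<'E'
from fx import *
C=cam("top")
n=onz(c,px(169,254),.053); print("nest",n)
n2=onz(c,px(172.5,252),.047); print("bore at ledge",n2)
a=onz(c,px(377,95),.067);b=onz(c,px(368,425),.067); print("hinge pin top-ish",a,b,"yaw",np.degrees(np.arctan2(b[0]-a[0],a[1]-b[1])))
a2=onz(c,px(377,95),.064);b2=onz(c,px(368,425),.064);print(a2,b2)
p=[onz(c,px(*q),.008) for q in [(15,15),(728,27),(40,388)]]; print("base",p)
print("yaw base",np.degrees(np.arctan2(*(p[1]-p[0])[[1,0]])),np.degrees(np.arctan2(*(p[2]-p[0])[[0,1]]))+180)
k=[onz(c,px(*q),.109) for q in [(560,200),(539,458)]];print("keep",k,np.linalg.norm(k[0]-k[1]),"yaw",np.degrees(np.arctan2(k[1][0]-k[0][0],k[0][1]-k[1][1])))
posts=[onz(c,px(*q),.057) for q in [(52,147),(68,358)]];print(posts)
E
```

```text
nest [0.49678362 0.10551613 0.053     ]
bore at ledge [0.49692466 0.10414506 0.047     ]
hinge pin top-ish [0.56333271 0.16011078 0.067     ] [0.56142606 0.05111389 0.067     ] yaw -1.0021575264000337
[0.56342798 0.15955854 0.064     ] [0.56150283 0.04950427 0.064     ]
base [array([0.43971466, 0.17742495, 0.008     ]), array([0.68704031, 0.1733614 , 0.008     ]), array([0.43603265, 0.03516748, 0.008     ])]
yaw base -0.9412822479903914 1.4826404628029763
keep [array([0.61058958, 0.13990506, 0.109     ]), array([0.60944684, 0.06298379, 0.109     ])] 0.07692976334892089 yaw -0.85112810529604
[array([0.46273985, 0.14207689, 0.057     ]), array([0.4620129 , 0.07039392, 0.057     ])]
```

```bash
cat >> fx.py <<'E'
H=np.array([.5625,.1033,.064]); yaw=np.radians(-1.0)
u=np.array([np.cos(yaw),np.sin(yaw),0]); v=np.array([-np.sin(yaw),np.cos(yaw),0]); w=np.array([0,0,1.])
a=np.radians(35); X=np.cos(a)*u+np.sin(a)*w; Z=-np.sin(a)*u+np.cos(a)*w
def onplane(c,uv,off):
    o,d=ray(c,uv); t=((H+off*Z-o)@Z)/(d@Z); p=o+d*t-H; return np.array([p@X,p@v,p@Z])*1000
E
python3 - <<'E'
from fx import *
for off in (.004,.007,.010):
    print(off,"pocket",onplane(c,px(561,324),off).round(1),"L,R,T,B",[onplane(c,px(*q),off)[:2].round(1) for q in [(457,310),(667,338),(567,215),(555,432)]])
    print(" corners",[onplane(c,px(*q),off)[:2].round(1) for q in [(432,107),(420,463),(750,147)]])
    print(" keep",[onplane(c,px(*q),off+.005)[:2].round(1) for q in [(560,200),(539,458)]])
E
```

```text
0.004 pocket [65.7  0.4  4. ] L,R,T,B [array([32.8, -3.5]), array([95.4,  4. ]), array([64.7, 31.9]), array([ 66.7, -32.9])]
 corners [array([21.3, 55.9]), array([ 22.6, -58.3]), array([109.8,  57.6])]
 keep [array([64.4, 37.2]), array([ 64.6, -39.8])]
0.007 pocket [66.9  1.7  7. ] L,R,T,B [array([34.4, -2.1]), array([96.3,  5.3]), array([65.9, 32.9]), array([ 67.9, -31.2])]
 corners [array([23.1, 56.6]), array([ 24.3, -56.3]), array([110.5,  58.2])]
 keep [array([65.7, 38.1]), array([ 65.9, -38. ])]
0.01 pocket [68.1  3.  10. ] L,R,T,B [array([36. , -0.8]), array([97.1,  6.5]), array([67.1, 33.8]), array([ 69.1, -29.5])]
 corners [array([24.8, 57.3]), array([ 26. , -54.3]), array([111.2,  58.9])]
 keep [array([66.9, 39.1]), array([ 67.1, -36.2])]
```

```bash
python3 -m jog '[{"travel":[0,-1,0.1],"twist":[0,0,0]},{"travel":[0,-1,0.1],"twist":[0,0,0]},{"travel":[0,-1,0.1],"twist":[0,0,0]},{"travel":[0,-1,0.1],"twist":[0,0,0]},{"travel":[0,-1,0.1],"twist":[0,0,0]}]'
python3 -m jog '[{"travel":[0.2,-1,0.1],"twist":[0,0,0]},{"travel":[0.2,-1,0.1],"twist":[0,0,0]},{"travel":[0.2,-1,0.1],"twist":[0,0,0]},{"travel":[0.2,-1,0.1],"twist":[0,0,0]},{"travel":[0.2,-1,0.1],"twist":[0,0,0]}]'
python3 -m jog '[{"travel":[0.4,-1,0.1],"twist":[0,0,0]},{"travel":[0.4,-1,0.1],"twist":[0,0,0]},{"travel":[0.4,-1,0.1],"twist":[0,0,0]},{"travel":[0.4,-1,0.1],"twist":[0,0,0]},{"travel":[0.4,-1,0.1],"twist":[0,0,0]}]'
python3 -m jog '[{"travel":[0,0,0],"twist":[0,0,0]},{"travel":[0,0,0],"twist":[0,0,0]},{"travel":[0,0,0],"twist":[0,0,0]},{"travel":[0,0,0],"twist":[0,0,0]},{"travel":[0,0,0],"twist":[0,0,0]}]'
python3 - <<'E'
from h import *
import pickle
s=manip.read_state(); c=cam("wrist"); im=manip.get_image("wrist"); cv2.imwrite("pics/w2.png",im[:,:,::-1])
pickle.dump((c,s),open("w2.pkl","wb")); print(s["ee_pos"])
print(proj(c,[[.592,-.271,.04],[.592,-.271,.008]]))
E
```

```text
time_s: 3.12
ee_pos: [0.5658, 0.014, 0.4049]
ee_rot: [[0.0, 0.001, 1.0], [0.0, 1.0, -0.001], [-1.0, 0.0, 0.0]]
contact_force: [-0.3, 0.1, 0.4]
gripper_width: 0.999
time_s: 3.53
ee_pos: [0.5782, -0.1111, 0.3796]
ee_rot: [[0.0, 0.001, 1.0], [0.0, 1.0, -0.001], [-1.0, 0.0, 0.0]]
contact_force: [0.5, -0.0, 0.0]
gripper_width: 0.997
time_s: 3.95
ee_pos: [0.5906, -0.2361, 0.3294]
ee_rot: [[0.0, 0.001, 1.0], [0.0, 1.0, -0.001], [-1.0, 0.0, 0.0]]
contact_force: [0.1, -0.0, 0.3]
gripper_width: 1.001
time_s: 4.37
ee_pos: [0.5907, -0.2347, 0.3305]
ee_rot: [[0.001, 0.001, 1.0], [-0.0, 1.0, -0.001], [-1.0, -0.0, 0.001]]
contact_force: [-0.8, 0.3, -0.3]
gripper_width: 0.999
[ 0.59072163 -0.2346541   0.33052472]
[[280.32698545 241.09460181]
 [280.20161258 226.86349105]]
```

View pics/w2.png

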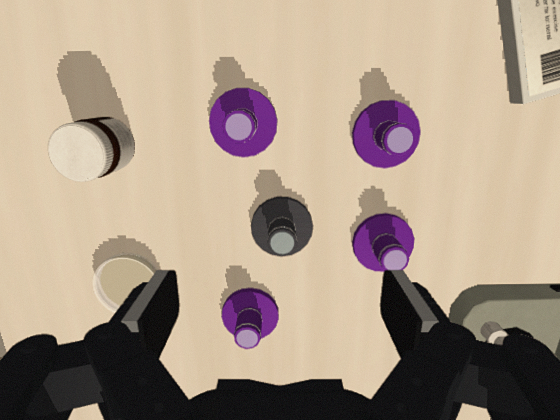

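The dark cell's flange is at (282,226) and its barrel top at (282,243). The purple pieces stand clear of it.

```bash
python3 - <<'E'
from h import *
import pickle
c,s=pickle.load(open("w2.pkl","rb")); t=cv2.imread("pics/w2.png")
sub=t[180:270,240:330]; g=sub.max(2).astype(int); sat=sub.max(2).astype(int)-sub.min(2)
dark=(g<90).astype(np.uint8)
cs=max(cv2.findContours(dark,0,2)[0],key=cv2.contourArea); print(cv2.boundingRect(cs))
ct=((g>=85)&(sat<20)).astype(np.uint8); n,l,st,ce=cv2.connectedComponentsWithStats(ct); print([(ce[i].round(1),st[i].tolist()) for i in range(1,n) if st[i,4]>40])
cv2.imwrite("pics/w2c.png",cv2.resize(sub,None,fx=6,fy=6,interpolation=2))
E
```

```text
(11, 16, 61, 60)
[(array([41.8, 62.6]), [30, 52, 25, 23, 449])]
```

View pics/w2c.png

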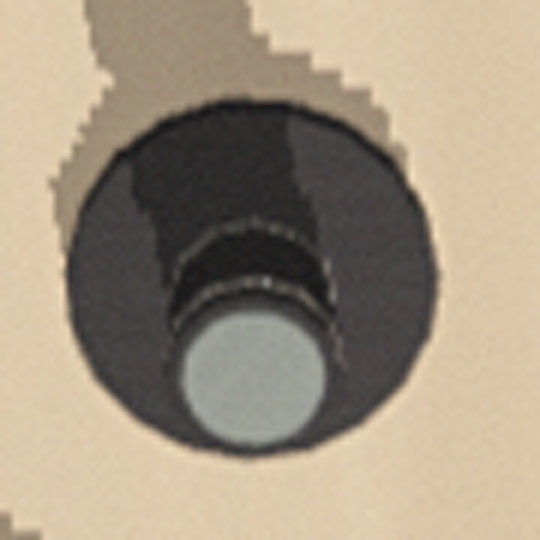

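```bash
python3 - <<'E'
from h import *
import pickle
c,s=pickle.load(open("w2.pkl","rb"))
print(onz(c,(282.1,226.2),.008),onz(c,(282.3,242.8),.04))
E
```

```text
[ 0.59369783 -0.2703659   0.008     ] [ 0.59359897 -0.27249914  0.04      ]
```

```bash
python3 -m jog '[{"travel":[0,-0.73,0.06],"twist":[0,0,0]},{"travel":[0,-0.73,0.06],"twist":[0,0,0]},{"travel":[0.9,0,0],"twist":[0,0,0]},{"travel":[0.9,0,0],"twist":[0,0,0]},{"travel":[0.9,0,0],"twist":[0,0,0]}]' 60
python3 -m jog '[{"travel":[0.9,0,0],"twist":[0,0,0]},{"travel":[0.9,0,0],"twist":[0,0,0]},{"travel":[0.8,0,0],"twist":[0,0,0]},{"travel":[0.5,0,0],"twist":[0,0,0]},{"travel":[0,0,0],"twist":[0,0,0]}]'
python3 - <<'E'
from h import *
s=manip.read_state(); im=manip.get_image("wrist"); cv2.imwrite("pics/w3.png",im[:,:,::-1]); print(s["ee_pos"],s["contact_force"])
E
```

```text
time_s: 4.83
ee_pos: [0.5937, -0.2746, 0.2626]
ee_rot: [[0.003, 0.004, 1.0], [-0.002, 1.0, -0.004], [-1.0, -0.002, 0.003]]
contact_force: [0.3, -0.3, 0.6]
gripper_width: 0.763
time_s: 5.25
ee_pos: [0.5917, -0.2727, 0.181]
ee_rot: [[-0.006, 0.004, 1.0], [0.003, 1.0, -0.004], [-1.0, 0.003, -0.006]]
contact_force: [-0.2, 0.2, -0.2]
gripper_width: 0.762
[ 0.59170897 -0.27269327  0.18096386] [-0.22800783  0.21667857 -0.18521248]
```

View pics/w3.png

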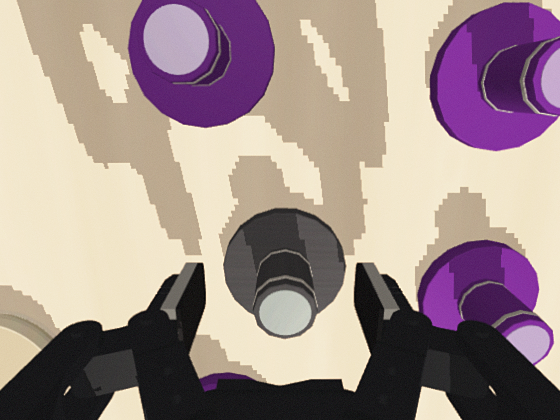

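```bash
python3 -m jog '[{"travel":[-0.1,0,0],"twist":[0,0,0]},{"travel":[0,0,0],"twist":[0,0,0]},{"travel":[0,0,0],"twist":[0,0,0]},{"travel":[0,0,0],"twist":[0,0,0]},{"travel":[0,0,0],"twist":[0,0,0]}]' 255 50
python3 -m jog '[{"travel":[0,0,0],"twist":[0,0,0]},{"travel":[0,0,0],"twist":[0,0,0]},{"travel":[0,0,0],"twist":[0,0,0]},{"travel":[0,0,0],"twist":[0,0,0]},{"travel":[0,0,0],"twist":[0,0,0]}]' 
python3 - <<'E'
from h import *
s=manip.read_state(); im=manip.get_image("wrist"); cv2.imwrite("pics/w4.png",im[:,:,::-1]); print(s["ee_pos"],s["ee_rot"],s["contact_force"])
E
```

```text
time_s: 5.72
ee_pos: [0.5943, -0.2731, 0.1897]
ee_rot: [[0.003, 0.003, 1.0], [-0.002, 1.0, -0.003], [-1.0, -0.002, 0.003]]
contact_force: [-0.7, -0.5, 5.8]
gripper_width: 0.264
time_s: 6.13
ee_pos: [0.5943, -0.2731, 0.1897]
ee_rot: [[0.003, 0.002, 1.0], [-0.002, 1.0, -0.002], [-1.0, -0.002, 0.003]]
contact_force: [-0.7, -0.7, 5.5]
gripper_width: 0.26
[ 0.59434465 -0.27311482  0.18965962] [[ 0.00316047  0.00249431  0.99999189]
 [-0.00230882  0.99999424 -0.00248702]
 [-0.99999234 -0.00230094  0.00316621]] [-0.69891087 -0.74785022  5.45969159]
```

View pics/w4.png

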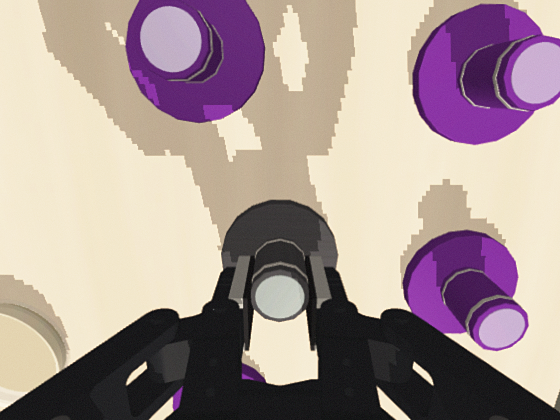

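```bash
python3 - <<'E'
from h import *
s=manip.read_state();c=cam("wrist"); R=s["ee_rot"];p=s["ee_pos"]
t=cv2.imread("pics/w4.png"); sub=t[255:330,240:320]; cv2.imwrite("pics/w4c.png",cv2.resize(sub,None,fx=7,fy=7,interpolation=2))
for uv,z in [((279,297),.04),((279,243),.008)]:
    q=onz(c,uv,z); print(q, R.T@(q-p))
E
python3 -m jog '[{"travel":[-0.4,0,0],"twist":[0,0,0]},{"travel":[-0.8,0,0],"twist":[0,0,0]},{"travel":[-1,0,0],"twist":[0,0,0]},{"travel":[-1,0,0],"twist":[0,0,0]},{"travel":[-1,0,0],"twist":[0,0,0]}]' 
python3 -m jog '[{"travel":[-1,0.6,0],"twist":[0,0,0]},{"travel":[-1,0.8,0],"twist":[0,0,0]},{"travel":[-1,1,0],"twist":[0,0,0]},{"travel":[-0.2,1,0],"twist":[0,0,0]},{"travel":[0,1,0],"twist":[0,0,0]}]' 
python3 - <<'E'
from h import *
s=manip.read_state(); im=manip.get_image("wrist"); cv2.imwrite("pics/w5.png",im[:,:,::-1]); print(s["ee_pos"],s["contact_force"])
E
```

```text
[ 0.59489897 -0.27297303  0.04      ] [1.49649670e-01 5.13478644e-04 9.02965879e-05]
[ 0.59498332 -0.26380835  0.008     ] [1.81628346e-01 9.75259752e-03 5.03674975e-05]
time_s: 6.6
ee_pos: [0.5928, -0.272, 0.2927]
ee_rot: [[-0.002, 0.003, 1.0], [0.001, 1.0, -0.003], [-1.0, 0.001, -0.002]]
contact_force: [0.0, -0.4, -1.2]
gripper_width: 0.263
time_s: 7.02
ee_pos: [0.5941, -0.1617, 0.3762]
ee_rot: [[0.006, 0.003, 1.0], [-0.002, 1.0, -0.003], [-1.0, -0.002, 0.006]]
contact_force: [1.1, -1.1, -2.2]
gripper_width: 0.262
[ 0.5941372  -0.16166303  0.37620898] [ 1.14847416 -1.1028448  -2.21695909]
```

View pics/w5.png

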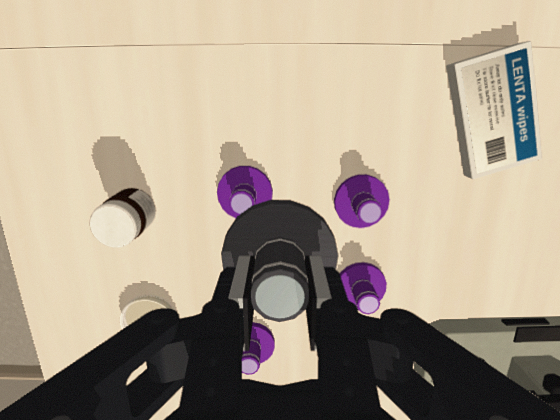

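View pics/w4c.png

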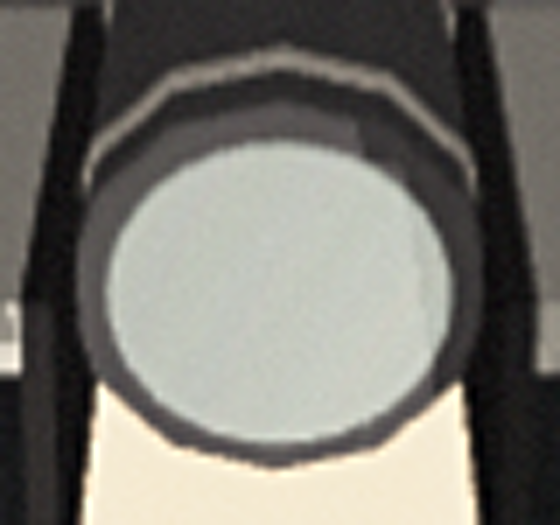

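```bash
cat > goal.py <<'E'
from fx import *
H=np.array([.5633,.1035,.064])
P=H+.065*X-.003*Z
Rg=np.column_stack([-Z,v,X])
if __name__=="__main__":
    s=manip.read_state();R=s["ee_rot"];p=s["ee_pos"]
    print("P",P)
    for d in (.08,.04,.0):
        T=P+Z*(d+.1897)-v*.001
        print(d,"T",T.round(4),"delta world",(T-p).round(4),"units in tool now",(R.T@(T-p)/.025).round(2),"units in goal frame",(Rg.T@(T-p)/.025).round(2))
    print("rot units tool",(cv2.Rodrigues(R.T@Rg)[0].ravel()*180/np.pi/6).round(2))
E
python3 goal.py
```

```text
P [0.61825724 0.10254072 0.09882501]
0.08 T [0.4636 0.1042 0.3198] delta world [-0.13    0.2613 -0.0545] units in tool now [ 2.21 10.44 -5.21] units in goal frame [-1.3  10.36 -5.66]
0.04 T [0.4865 0.1038 0.287 ] delta world [-0.1071  0.2609 -0.0872] units in tool now [ 3.53 10.42 -4.29] units in goal frame [ 0.3  10.36 -5.66]
0.0 T [0.5094 0.1034 0.2542] delta world [-0.0841  0.2605 -0.12  ] units in tool now [ 4.84 10.4  -3.38] units in goal frame [ 1.9  10.36 -5.66]
rot units tool [ 0.15 -5.81 -0.09]
```

```bash
python3 -m jog '[{"travel":[0,1,-0.5],"twist":[0,-1,0]},{"travel":[0,1,-0.5],"twist":[0,-1,0]},{"travel":[0,1,-0.5],"twist":[0,-1,0]},{"travel":[0,1,-0.5],"twist":[0.1,-1,0]},{"travel":[0,1,-0.5],"twist":[0,-1,0]}]' 
python3 -m jog '[{"travel":[0,1,-0.5],"twist":[0,-0.8,0]},{"travel":[0,1,-0.5],"twist":[0,0,0]},{"travel":[0,1,-0.5],"twist":[0,0,0]},{"travel":[0,1,-0.5],"twist":[0,0,0]},{"travel":[0,0.8,0],"twist":[0,0,0]}]' 
python3 -m jog '[{"travel":[0,0,0],"twist":[0,0,0]},{"travel":[0,0,0],"twist":[0,0,0]},{"travel":[0,0,0],"twist":[0,0,0]},{"travel":[0,0,0],"twist":[0,0,0]},{"travel":[0,0,0],"twist":[0,0,0]}]' 
python3 goal.py
python3 - <<'E'
from h import *
import pickle
s=manip.read_state(); c=cam("wrist"); im=manip.get_image("wrist"); cv2.imwrite("pics/w6.png",im[:,:,::-1]); pickle.dump((c,s),open("w6.pkl","wb"))
E
```

```text
time_s: 7.48
ee_pos: [0.5324, -0.0361, 0.3592]
ee_rot: [[0.503, 0.013, 0.864], [-0.003, 1.0, -0.013], [-0.864, 0.004, 0.503]]
contact_force: [0.0, 0.3, -1.4]
gripper_width: 0.261
time_s: 7.9
ee_pos: [0.49, 0.0849, 0.329]
ee_rot: [[0.564, 0.012, 0.826], [-0.004, 1.0, -0.012], [-0.826, 0.004, 0.564]]
contact_force: [-0.0, 0.3, -2.9]
gripper_width: 0.263
time_s: 8.32
ee_pos: [0.4939, 0.0825, 0.3325]
ee_rot: [[0.571, 0.014, 0.821], [-0.005, 1.0, -0.014], [-0.821, 0.004, 0.571]]
contact_force: [-0.6, 0.2, -1.9]
gripper_width: 0.264
P [0.61825724 0.10254072 0.09882501]
0.08 T [0.4636 0.1042 0.3198] delta world [-0.0304  0.0217 -0.0127] units in tool now [-0.28  0.85 -1.3 ] units in goal frame [-0.29  0.85 -1.3 ]
0.04 T [0.4865 0.1038 0.287 ] delta world [-0.0074  0.0213 -0.0455] units in tool now [ 1.32  0.84 -1.29] units in goal frame [ 1.31  0.85 -1.3 ]
0.0 T [0.5094 0.1034 0.2542] delta world [ 0.0155  0.0209 -0.0782] units in tool now [ 2.92  0.83 -1.29] units in goal frame [ 2.91  0.85 -1.3 ]
rot units tool [ 0.01 -0.03 -0.05]
```

View pics/w6.png

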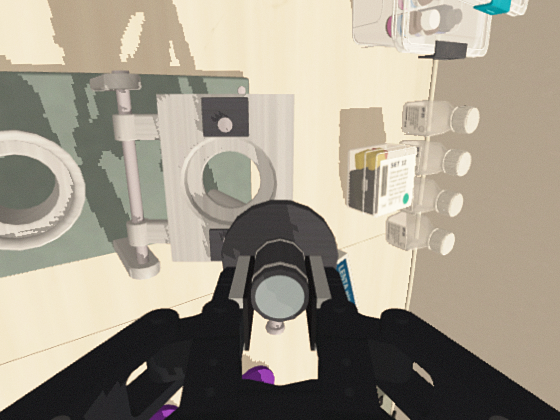

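The pocket is seen face-on near (227,181), and the cell is held at (279,240) with its barrel top at (279,296). I refine the pocket from this view.

```bash
python3 - <<'E'
from h import *
t=cv2.imread("pics/w6.png"); cv2.imwrite("pics/w6c.png",cv2.resize(t[80:240,150:310],None,fx=3.7,fy=3.7,interpolation=2))
from goal import *
import pickle
c,s=pickle.load(open("w6.pkl","rb"))
g=lambda z,x,y:H+x*X+y*v+z*Z
print(proj(c,[g(.007,.065,0),g(.007,.065-.0315,0),g(.007,.065+.0315,0),g(.007,.065,.0315),g(-.003,.065,.020),g(.012,.065,.038),g(.007,.023,.056),g(.007,.107,.056)]).round(1).tolist())
E
```

```text
[[228.8, 183.9], [181.0, 183.9], [276.8, 184.0], [226.8, 135.3], [229.7, 151.2], [225.1, 125.4], [156.9, 95.1], [294.0, 94.7]]
```

View pics/w6c.png

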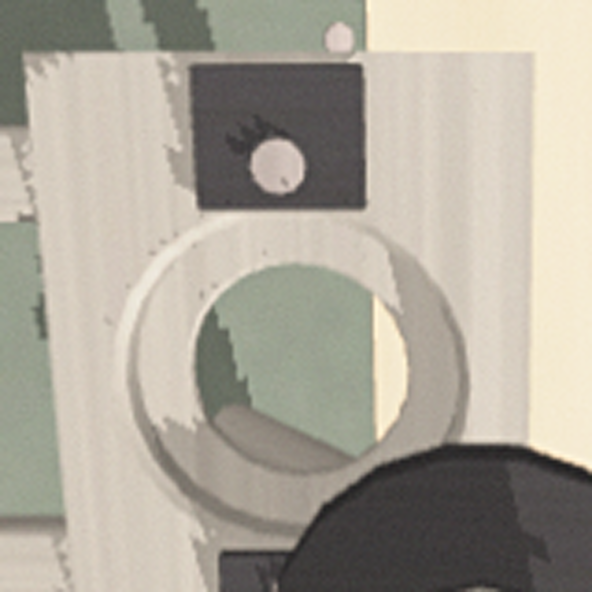

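```bash
python3 - <<'E'
from goal import *
c,s=pickle.load(open("w6.pkl","rb")); R=s["ee_rot"];p=s["ee_pos"]
t=cv2.imread("pics/w6.png"); cv2.imwrite("pics/w6d.png",cv2.resize(t[190:330,215:345],None,fx=4.2,fy=4.2,interpolation=2))
g=lambda x,y,z:p+R@np.array([x,y,z])
for y0 in (0,.001,.002):
  print(y0,proj(c,[g(.1817,y0+.028,0),g(.1817,y0,.028),g(.1817,y0,-.028),g(.1497,y0+.012,0),g(.1497,y0-.012,0),g(.1897,y0+.028,0)]).round(1).tolist())
E
```

```text
0 [[275.9, 206.7], [334.2, 262.2], [217.9, 262.1], [275.2, 271.8], [275.4, 324.6], [276.1, 201.6]]
0.001 [[275.9, 204.6], [334.3, 260.3], [217.8, 260.2], [275.2, 269.5], [275.4, 322.5], [276.1, 199.6]]
0.002 [[275.9, 202.5], [334.4, 258.4], [217.7, 258.3], [275.2, 267.1], [275.4, 320.4], [276.1, 197.6]]
```

View pics/w6d.png

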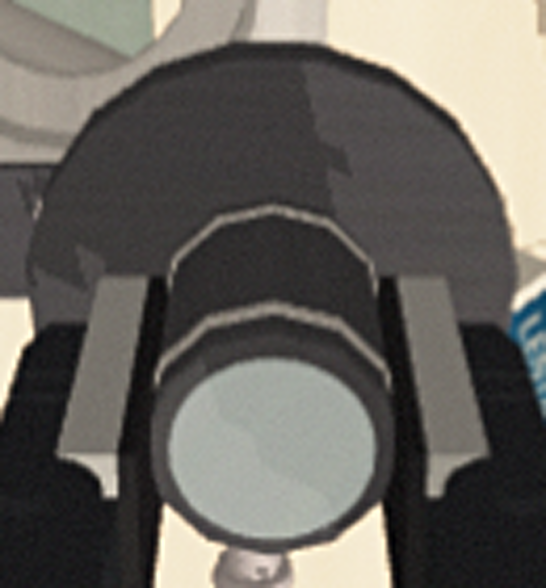

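```bash
python3 - <<'E'
from h import *
import pickle
for n in("w1","w2","w6"):
    c,s=pickle.load(open(n+".pkl","rb")); R=s["ee_rot"]; print(n,(R.T@(c[2]-s["ee_pos"])*1000).round(2), (R.T@c[1].T[:,2]).round(4),(R.T@c[1].T[:,0]).round(4), s["joint_velocities"].round(3))
s=manip.read_state();c=cam("wrist");R=s["ee_rot"];print((R.T@(c[2]-s["ee_pos"])*1000).round(2), (R.T@c[1].T[:,2]).round(4),(R.T@c[1].T[:,0]).round(4), s["joint_velocities"].round(3), s["ee_pos"],R)
E
```

```text
w1 [28.3  76.89  0.16] [ 9.53e-01 -3.03e-01  2.00e-04] [1.e-04 9.e-04 1.e+00] [ 0.003 -0.002 -0.003 -0.001 -0.    -0.002]
w2 [28.31 76.85  0.18] [ 9.53e-01 -3.03e-01  2.00e-04] [1.e-04 9.e-04 1.e+00] [-0.    -0.001 -0.003 -0.002 -0.001  0.001]
w6 [28.84 76.86  1.57] [ 9.531e-01 -3.026e-01  1.000e-04] [1.e-04 6.e-04 1.e+00] [ 0.001  0.001 -0.001 -0.    -0.001  0.003]
[28.85 76.86  1.58] [ 9.531e-01 -3.026e-01  1.000e-04] [1.e-04 6.e-04 1.e+00] [ 0.003  0.001  0.001 -0.001 -0.001  0.003] [0.49390196 0.08253513 0.33242443] [[ 0.57075275  0.01415235  0.821     ]
 [-0.00504972  0.99989305 -0.01372557]
 [-0.82110645  0.00368808  0.57076317]]
```

```bash
cat > fit.py <<'E'
from h import *
import pickle
from scipy.optimize import least_squares
b=np.array([.00017,-.00076,.0025])
def corr(c):
    d=dict(c[0]); o=c[2]-b; d["tvec"]=-c[1]@o; return d,c[1],o
def frame(q):
    y=q[2]; a=np.radians(35)
    u=np.array([np.cos(y),np.sin(y),0]);v=np.array([-np.sin(y),np.cos(y),0]);w=np.array([0,0,1.])
    return np.array([q[0],q[1],.064]),np.cos(a)*u+np.sin(a)*w,v,-np.sin(a)*u+np.cos(a)*w
p1=lambda a,b_:(165+a/3,130+b_/3)
p6=lambda a,b_:(150+a/3.7,80+b_/3.7)
W1=[((65,38,12),p1(560,200)),((65,-38,12),p1(539,458)),((23,56,7),p1(432,107)),((23,-56,7),p1(420,463)),((107,56,7),p1(750,147))]
W6=[((65,38,12),p6(277,166)),((23,56,7),p6(22,52)),((107,56,7),p6(533,52)),((33.5,0,7),p6(115,372)),((96.5,0,7),p6(469,372)),((65,20,-3),p6(302,263)),((45,0,-3),p6(192,365)),((85,0,-3),p6(408,365))]
if __name__=="__main__":
    for use in ("both","w1","w6"):
        L=[(corr(pickle.load(open(n+".pkl","rb"))[0]),W) for n,W in (("w1",W1),("w6",W6)) if use in("both",n)]
        def res(q):
            H,X,v,Z=frame(q); r=[]
            for c,W in L:
                P=[H+(k[0]*X+k[1]*v+k[2]*Z)/1000 for k,_ in W]; r.append(proj(c,P)-np.array([m for _,m in W]))
            return np.concatenate(r).ravel()
        f=least_squares(res,[.563,.1035,-.0175],x_scale=[.01,.01,.01]); print(use,f.x.round(4),np.degrees(f.x[2]).round(2)); print(res(f.x).reshape(-1,2).round(1).tolist())
    c,s=pickle.load(open("w1.pkl","rb")); c=corr(c); print("nest",onz(c,p1(169,254),.053))
    c,s=pickle.load(open("w2.pkl","rb")); c=corr(c); print("cell",onz(c,(282.1,226.2),.008),onz(c,(282.3,242.8),.04))
    c,s=pickle.load(open("w6.pkl","rb")); c=corr(c);R=s["ee_rot"];p=s["ee_pos"]; g=lambda x,y,z:p+R@np.array([x,y,z])
    for y0 in (0,.001,.002):
        print(y0,proj(c,[g(.1817,y0+.028,0),g(.1817,y0,.028),g(.1817,y0,-.028),g(.1497,y0+.012,0),g(.1497,y0-.012,0),g(.1897,y0+.028,0)]).round(1).tolist())
E
python3 fit.py
```

```text
both [ 0.5625  0.1054 -0.0141] -0.81
[[0.1, -0.9], [0.1, -0.3], [0.2, -0.3], [-0.6, -0.7], [-3.8, 0.9], [0.9, -1.3], [0.7, -1.0], [1.4, -1.7], [0.2, 2.4], [1.5, 2.3], [-1.2, -1.3], [0.3, 0.8], [1.0, 0.7]]
w1 [ 0.5632  0.1054 -0.0167] -0.95
[[1.0, -0.7], [0.8, -0.2], [1.2, -0.3], [0.0, -0.6], [-2.7, 1.2]]
w6 [ 0.5622  0.1054 -0.0132] -0.75
[[0.4, -1.3], [0.1, -1.0], [0.9, -1.9], [-0.3, 2.5], [1.1, 2.3], [-1.7, -1.4], [-0.2, 0.8], [0.6, 0.7]]
nest [0.49705236 0.10713863 0.053     ]
cell [ 0.59350493 -0.26864941  0.008     ] [ 0.59340421 -0.27064557  0.04      ]
0 [[279.4, 209.6], [338.0, 265.4], [220.6, 265.4], [279.3, 276.0], [279.3, 329.2], [279.4, 204.4]]
0.001 [[279.4, 207.5], [338.1, 263.5], [220.5, 263.5], [279.3, 273.7], [279.3, 327.1], [279.4, 202.3]]
0.002 [[279.4, 205.4], [338.3, 261.6], [220.4, 261.6], [279.3, 271.3], [279.3, 325.0], [279.4, 200.3]]
```

```bash
cat > goal.py <<'E'
from fit import *
H,X,v,Z=frame([.5624,.1048,-.0145]); Y0=.0032
P=H+.065*X-.003*Z
Rg=np.column_stack([-Z,v,X])
def rep():
    s=manip.read_state();R=s["ee_rot"];p=s["ee_pos"]
    T=P+Z*.1897-v*Y0
    print("units tool to d=0",(R.T@(T-p)/.025).round(2),"mm",(R.T@(T-p)*1000).round(1),"rot units",(cv2.Rodrigues(R.T@Rg)[0].ravel()*180/np.pi/6).round(2),"F tool",(R.T@s["contact_force"]).round(1),"t",s["time_s"],"w",s["gripper_width"])
if __name__=="__main__": rep()
E
python3 goal.py
```

```text
units tool to d=0 [ 2.9   0.79 -1.32] mm [ 72.5  19.8 -32.9] rot units [-0.02 -0.03 -0.03] F tool [ 2.2 -0.5 -0.8] t 8.3667 w 0.25743737556594193
```

```bash
python3 -m jog '[{"travel":[0,0.4,-0.66],"twist":[0,0,0]},{"travel":[0,0.39,-0.66],"twist":[0,0,0]},{"travel":[0.7,0,0],"twist":[0,0,0]},{"travel":[0.7,0,0],"twist":[0,0,0]},{"travel":[0.7,0,0],"twist":[0,0,0]}]' 
python3 -m jog '[{"travel":[0,0,0],"twist":[0,0,0]},{"travel":[0,0,0],"twist":[0,0,0]},{"travel":[0,0,0],"twist":[0,0,0]},{"travel":[0,0,0],"twist":[0,0,0]},{"travel":[0,0,0],"twist":[0,0,0]}]' 
python3 goal.py
python3 - <<'E'
from h import *
import pickle
s=manip.read_state(); c=cam("wrist"); im=manip.get_image("wrist"); pickle.dump((c,s),open("w7.pkl","wb"))
cv2.imwrite("pics/w7.png",cv2.resize(im[60:340,140:420,::-1],None,fx=2.1,fy=2.1,interpolation=2))
E
```

```text
time_s: 8.78
ee_pos: [0.4971, 0.103, 0.2702]
ee_rot: [[0.572, 0.013, 0.82], [-0.004, 1.0, -0.013], [-0.821, 0.004, 0.572]]
contact_force: [0.1, 0.2, -1.0]
gripper_width: 0.261
time_s: 9.2
ee_pos: [0.4969, 0.1033, 0.2715]
ee_rot: [[0.572, 0.013, 0.82], [-0.004, 1.0, -0.013], [-0.82, 0.004, 0.572]]
contact_force: [0.4, 1.0, -1.3]
gripper_width: 0.259
units tool to d=0 [ 0.83 -0.03 -0.02] mm [20.8 -0.9 -0.4] rot units [-0.01 -0.01 -0.04] F tool [ 1.3  1.  -0.4] t 9.2 w 0.2593294816033329
```

View pics/w7.png

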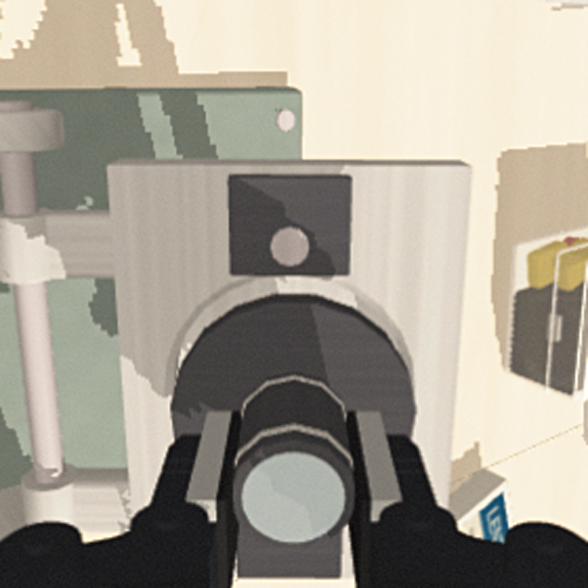

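```bash
python3 -m jog '[{"travel":[0.15,-0.03,-0.03],"twist":[0,0,0]},{"travel":[0.15,0,0],"twist":[0,0,0]},{"travel":[0.15,0,0],"twist":[0,0,0]},{"travel":[0.15,0,0],"twist":[0,0,0]},{"travel":[0.05,0,0],"twist":[0,0,0]}]' 
python3 goal.py
```

```text
time_s: 9.67
ee_pos: [0.5056, 0.1025, 0.256]
ee_rot: [[0.57, 0.013, 0.821], [-0.004, 1.0, -0.012], [-0.821, 0.004, 0.57]]
contact_force: [-0.8, -0.8, -0.8]
gripper_width: 0.263
units tool to d=0 [ 0.12 -0.01  0.05] mm [ 3.1 -0.1  1.4] rot units [-0.   -0.04 -0.04] F tool [ 0.2 -0.8 -1.1] t 9.6667 w 0.262762553133972
```

```bash
python3 -m jog '[{"travel":[0.06,0,0],"twist":[0,0,0]},{"travel":[0.06,0,0],"twist":[0,0,0]},{"travel":[0.02,0,0],"twist":[0,0,0]},{"travel":[0,0,0],"twist":[0,0,0]},{"travel":[0,0,0],"twist":[0,0,0]}]' 
python3 goal.py
```

```text
time_s: 10.08
ee_pos: [0.5074, 0.1026, 0.2537]
ee_rot: [[0.571, 0.013, 0.821], [-0.004, 1.0, -0.012], [-0.821, 0.004, 0.571]]
contact_force: [-0.8, -0.3, -1.4]
gripper_width: 0.262
units tool to d=0 [ 0.01 -0.01  0.05] mm [ 0.2 -0.2  1.3] rot units [-0.01 -0.04 -0.04] F tool [ 0.7 -0.3 -1.4] t 10.0833 w 0.26209054739787885
```

```bash
python3 -m jog '[{"travel":[0.03,0,0],"twist":[0,0,0]},{"travel":[0.03,0,0],"twist":[0,0,0]},{"travel":[0,0,0],"twist":[0,0,0]},{"travel":[0,0,0],"twist":[0,0,0]},{"travel":[0,0,0],"twist":[0,0,0]}]' 
python3 goal.py
```

```text
time_s: 10.5
ee_pos: [0.5079, 0.1028, 0.2531]
ee_rot: [[0.571, 0.012, 0.821], [-0.004, 1.0, -0.012], [-0.821, 0.004, 0.571]]
contact_force: [-7.6, 1.2, 5.3]
gripper_width: 0.262
units tool to d=0 [-0.02 -0.02  0.05] mm [-0.6 -0.4  1.2] rot units [-0.   -0.03 -0.04] F tool [-8.6  1.2 -3.2] t 10.5 w 0.26244452208980223
```

```bash
python3 -m jog '[{"travel":[0,0,0],"twist":[0,0,0]},{"travel":[0,0,0],"twist":[0,0,0]},{"travel":[0,0,0],"twist":[0,0,0]},{"travel":[0,0,0],"twist":[0,0,0]},{"travel":[0,0,0],"twist":[0,0,0]}]' 110
python3 goal.py
python3 -m jog '[{"travel":[-0.5,0,0],"twist":[0,0,0]},{"travel":[-0.8,0,0],"twist":[0,0,0]},{"travel":[-1,0,0],"twist":[0,0,0]},{"travel":[-1,0,0],"twist":[0,0,0]},{"travel":[-0.5,0,0],"twist":[0,0,0]}]' 
python3 - <<'E'
from h import *
import pickle
s=manip.read_state(); c=cam("wrist"); im=manip.get_image("wrist"); pickle.dump((c,s),open("w8.pkl","wb"))
cv2.imwrite("pics/w8.png",im[:,:,::-1])
E
```

```text
time_s: 10.92
ee_pos: [0.5084, 0.1025, 0.2526]
ee_rot: [[0.571, 0.013, 0.821], [-0.004, 1.0, -0.012], [-0.821, 0.004, 0.571]]
contact_force: [0.2, 0.6, 0.7]
gripper_width: 0.572
units tool to d=0 [-0.05 -0.01  0.04] mm [-1.3 -0.1  1. ] rot units [-0.01 -0.03 -0.04] F tool [-0.4  0.6  0.5] t 10.9167 w 0.5719631351949039
time_s: 11.33
ee_pos: [0.4537, 0.1031, 0.3327]
ee_rot: [[0.573, 0.012, 0.819], [-0.004, 1.0, -0.013], [-0.819, 0.004, 0.573]]
contact_force: [0.8, -0.6, -0.9]
gripper_width: 0.566
```

View pics/w8.png

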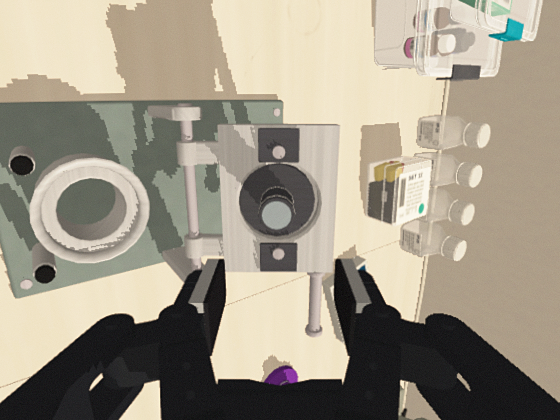

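```bash
python3 - <<'E'
from goal import *
t=cv2.imread("pics/w8.png"); cv2.imwrite("pics/w8c.png",cv2.resize(t[110:345,180:380],None,fx=3,fy=3,interpolation=2)[:600*10][:, :])
cv2.imwrite("pics/w8c.png",cv2.resize(t[115:285,205:355],None,fx=3.5,fy=3.5,interpolation=2))
c,s=pickle.load(open("w8.pkl","rb"));c=corr(c)
g=lambda z,x,y:H+x*X+y*v+z*Z
print("barrel top/flange top centre px if seated",proj(c,[g(.037,.065,0),g(.005,.065,0),g(0,.095,-.086),g(.007,.065-.0315,0),g(.007,.065+.0315,0),g(.005,.037,0),g(.005,.093,0)]).round(1).tolist())
E
```

```text
barrel top/flange top centre px if seated [[279.4, 216.8], [279.4, 202.5], [315.9, 300.8], [236.2, 203.3], [322.6, 203.3], [241.3, 202.5], [317.5, 202.5]]
```

View pics/w8c.png

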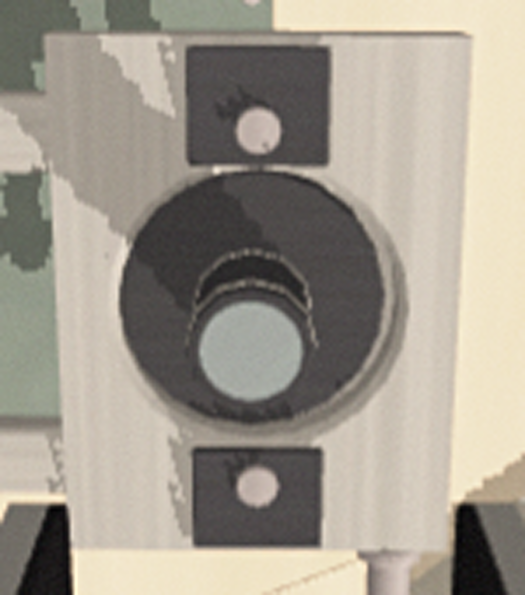

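The cell sits flat in the pocket. The flange is concentric to about 1.5 mm (lying on the downhill wall), its width matches the seated depth, and barrel and flange are aligned. Next is the handle, at (315,300).

```bash
cat > hd.py <<'E'
from goal import *
import sys
def rep(phi=35,tilt=35,back=.155):
    s=manip.read_state();R=s["ee_rot"];p=s["ee_pos"]
    u=np.array([v[1],-v[0],0]); f=np.radians(phi); t=np.radians(tilt)
    h=H-.086*v+.095*(np.cos(f)*u+np.sin(f)*np.array([0,0,1.]))
    tx=np.sin(t)*u-np.cos(t)*np.array([0,0,1.]); tz=np.cos(t)*u+np.sin(t)*np.array([0,0,1.])
    G=np.column_stack([tx,v,tz]); T=h-back*tx
    gp=p+R[:,0]*.155; dg=gp-H
    print("to goal units",(R.T@(T-p)/.025).round(2),"rot",(cv2.Rodrigues(R.T@G)[0].ravel()*180/np.pi/6).round(2),"| grasp polar: r",(np.hypot(dg@u,dg[2])*1000).round(1),"phi",np.degrees(np.arctan2(dg[2],dg@u)).round(1),"y",(dg@v*1000).round(1),"F",s["contact_force"].round(1),"t",round(s["time_s"],2),"w",round(s["gripper_width"],3))
if __name__=="__main__": rep(*[float(q) for q in sys.argv[1:]])
E
python3 hd.py 35 35 .155
```

```text
to goal units [ 5.13 -3.34  1.15] rot [-0.    0.02 -0.05] | grasp polar: r 144.8 phi 97.7 y -2.4 F [0.6 2.  0.8] t 11.38 w 0.569
```

```bash
python3 -m jog '[{"travel":[0,-0.9,0.3],"twist":[0,0,0]},{"travel":[0,-0.9,0.3],"twist":[0,0,0]},{"travel":[0.3,-0.9,0.3],"twist":[0,0,0]},{"travel":[0.8,-0.64,0.25],"twist":[0,0,0]},{"travel":[1,0,0],"twist":[0,0,0]}]' 120
python3 -m jog '[{"travel":[0.5,0,0],"twist":[0,0,0]},{"travel":[0,0,0],"twist":[0,0,0]},{"travel":[0,0,0],"twist":[0,0,0]},{"travel":[0,0,0],"twist":[0,0,0]},{"travel":[0,0,0],"twist":[0,0,0]}]'
python3 hd.py 35 35 .155
python3 - <<'E'
from h import *
im=manip.get_image("wrist"); cv2.imwrite("pics/w9.png",im[:,:,::-1])
E
```

```text
time_s: 11.8
ee_pos: [0.509, 0.0162, 0.3059]
ee_rot: [[0.577, 0.016, 0.816], [-0.008, 1.0, -0.015], [-0.816, 0.002, 0.577]]
contact_force: [-0.3, 0.0, -0.1]
gripper_width: 0.53
time_s: 12.22
ee_pos: [0.5137, 0.0191, 0.294]
ee_rot: [[0.572, 0.012, 0.82], [-0.004, 1.0, -0.012], [-0.82, 0.004, 0.572]]
contact_force: [0.5, 0.5, -0.5]
gripper_width: 0.531
to goal units [2.42 0.01 0.08] rot [-0.   -0.02 -0.04] | grasp polar: r 110.8 phi 68.2 y -85.7 F [ 0.5  0.5 -0.5] t 12.22 w 0.531
```

View pics/w9.png

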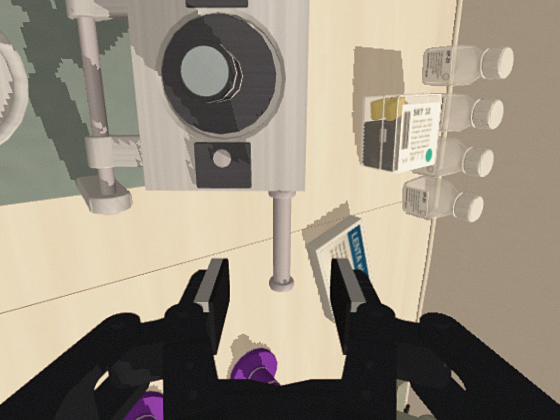

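The pin runs from (282,192) to its outer collar at (281,284), centred between the pads at about x = 280. I advance onto it.

```bash
python3 -m jog '[{"travel":[0.7,0,0.04],"twist":[0,0,0]},{"travel":[0.7,0,0.04],"twist":[0,0,0]},{"travel":[0.6,0,0],"twist":[0,0,0]},{"travel":[0.4,0,0],"twist":[0,0,0]},{"travel":[0,0,0],"twist":[0,0,0]}]'
python3 -m jog '[{"travel":[0,0,0],"twist":[0,0,0]},{"travel":[0,0,0],"twist":[0,0,0]},{"travel":[0,0,0],"twist":[0,0,0]},{"travel":[0,0,0],"twist":[0,0,0]},{"travel":[0,0,0],"twist":[0,0,0]}]' 215 30
python3 hd.py 35 35 .155
python3 - <<'E'
from h import *
im=manip.get_image("wrist"); cv2.imwrite("pics/w10.png",im[:,:,::-1])
E
```

```text
time_s: 12.68
ee_pos: [0.5496, 0.0188, 0.2442]
ee_rot: [[0.569, 0.012, 0.822], [-0.004, 1.0, -0.012], [-0.822, 0.004, 0.569]]
contact_force: [-0.3, 0.5, 1.3]
gripper_width: 0.534
time_s: 13.1
ee_pos: [0.5496, 0.0186, 0.2459]
ee_rot: [[0.572, 0.013, 0.82], [-0.004, 1.0, -0.012], [-0.82, 0.004, 0.572]]
contact_force: [-0.2, -0.3, 0.7]
gripper_width: 0.156
to goal units [0.02 0.02 0.01] rot [-0.   -0.02 -0.04] | grasp polar: r 94.5 phi 35.4 y -85.8 F [-0.2 -0.3  0.7] t 13.1 w 0.156
```

View pics/w10.png

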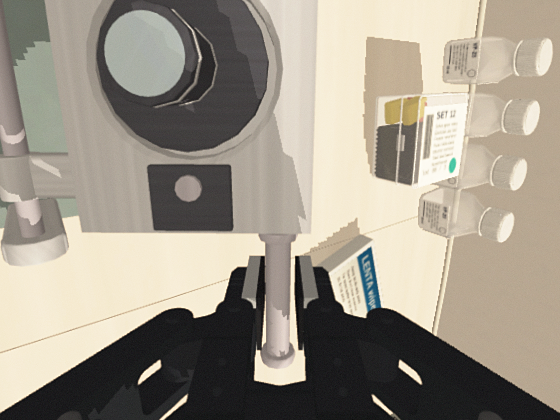

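```bash
cat > plan.py <<'E'
from goal import *
import sys
def pose(phi,tilt,back=.155):
    u=np.array([v[1],-v[0],0]); f=np.radians(phi); t=np.radians(tilt)
    h=H-.086*v+.095*(np.cos(f)*u+np.sin(f)*np.array([0,0,1.]))
    tx=np.sin(t)*u-np.cos(t)*np.array([0,0,1.]); tz=np.cos(t)*u+np.sin(t)*np.array([0,0,1.])
    return h-back*tx,np.column_stack([tx,v,tz])
a,b_,n,t0,t1=[float(q) for q in sys.argv[1:6]]
ph=np.linspace(a,b_,int(n)+1); tl=np.interp(ph,[a,b_],[t0,t1])
for i in range(int(n)):
    p,R=pose(ph[i],tl[i]);q,S=pose(ph[i+1],tl[i+1])
    print(round(ph[i+1],1),"x,z",(R.T@(q-p)/.025)[[0,2]].round(2),"tw y",round(np.degrees(cv2.Rodrigues(R.T@S)[0][1,0])/6,2))
E
python3 plan.py 35 65 10 35 35
python3 -m jog '[{"travel":[0,0,0],"twist":[0,0,0]},{"travel":[0,0,0],"twist":[0,0,0]},{"travel":[0,0,0],"twist":[0,0,0]},{"travel":[0,0,0],"twist":[0,0,0]},{"travel":[0,0,0],"twist":[0,0,0]}]' 255 60
python3 hd.py 35 35 .155
```

```text
38.0 x,z [-0.2  -0.01] tw y 0.0
41.0 x,z [-0.2  -0.02] tw y 0.0
44.0 x,z [-0.2  -0.03] tw y 0.0
47.0 x,z [-0.2  -0.04] tw y 0.0
50.0 x,z [-0.19 -0.05] tw y 0.0
53.0 x,z [-0.19 -0.06] tw y 0.0
56.0 x,z [-0.19 -0.07] tw y 0.0
59.0 x,z [-0.18 -0.08] tw y 0.0
62.0 x,z [-0.18 -0.09] tw y 0.0
65.0 x,z [-0.17 -0.09] tw y 0.0
time_s: 13.57
ee_pos: [0.5493, 0.0186, 0.2455]
ee_rot: [[0.57, 0.012, 0.821], [-0.004, 1.0, -0.012], [-0.821, 0.004, 0.57]]
contact_force: [-4.5, 0.2, 3.9]
gripper_width: 0.09
to goal units [0.02 0.02 0.02] rot [-0.   -0.04 -0.04] | grasp polar: r 93.8 phi 35.3 y -85.7 F [-4.5  0.2  3.9] t 13.57 w 0.09
```

```bash
python3 -m jog '[{"travel":[-0.1,0,0],"twist":[0,0,0]},{"travel":[-0.2,0,-0.01],"twist":[0,0,0]},{"travel":[-0.2,0,-0.02],"twist":[0,0,0]},{"travel":[-0.2,0,-0.03],"twist":[0,0,0]},{"travel":[-0.2,0,-0.04],"twist":[0,0,0]}]'
python3 hd.py 50 35 .155
```

```text
time_s: 13.98
ee_pos: [0.5344, 0.0188, 0.2624]
ee_rot: [[0.571, 0.013, 0.821], [-0.004, 1.0, -0.013], [-0.821, 0.004, 0.571]]
contact_force: [4.8, 2.3, -5.3]
gripper_width: 0.092
to goal units [-0.07  0.02 -0.01] rot [-0.01 -0.03 -0.04] | grasp polar: r 94.2 phi 49.1 y -85.7 F [ 4.8  2.3 -5.3] t 13.98 w 0.092
```

```bash
python3 -m jog '[{"travel":[-0.19,0,-0.05],"twist":[0,0,0]},{"travel":[-0.19,0,-0.06],"twist":[0,0,0]},{"travel":[-0.19,0,-0.07],"twist":[0,0,0]},{"travel":[-0.18,0,-0.08],"twist":[0,0,0]},{"travel":[-0.18,0,-0.09],"twist":[0,0,0]}]'
python3 hd.py 65 35 .155
python3 plan.py 65 170 25 35 0
python3 - <<'E'
from h import *
im=manip.get_image("wrist"); cv2.imwrite("pics/w11.png",im[:,:,::-1])
E
```

```text
time_s: 14.4
ee_pos: [0.514, 0.0191, 0.2769]
ee_rot: [[0.572, 0.012, 0.82], [-0.004, 1.0, -0.013], [-0.821, 0.004, 0.572]]
contact_force: [5.3, 4.6, -4.5]
gripper_width: 0.088
to goal units [-0.04  0.01 -0.05] rot [-0.01 -0.02 -0.04] | grasp polar: r 95.2 phi 64.2 y -85.7 F [ 5.3  4.6 -4.5] t 14.4 w 0.088
69.2 x,z [-0.23  0.  ] tw y 0.23
73.4 x,z [-0.22 -0.02] tw y 0.23
77.6 x,z [-0.2  -0.04] tw y 0.23
81.8 x,z [-0.18 -0.06] tw y 0.23
86.0 x,z [-0.16 -0.08] tw y 0.23
90.2 x,z [-0.14 -0.09] tw y 0.23
94.4 x,z [-0.11 -0.1 ] tw y 0.23
98.6 x,z [-0.09 -0.11] tw y 0.23
102.8 x,z [-0.06 -0.12] tw y 0.23
107.0 x,z [-0.03 -0.12] tw y 0.23
111.2 x,z [-0.01 -0.13] tw y 0.23
115.4 x,z [ 0.02 -0.13] tw y 0.23
119.6 x,z [ 0.05 -0.12] tw y 0.23
123.8 x,z [ 0.07 -0.12] tw y 0.23
128.0 x,z [ 0.1  -0.11] tw y 0.23
132.2 x,z [ 0.12 -0.1 ] tw y 0.23
136.4 x,z [ 0.15 -0.09] tw y 0.23
140.6 x,z [ 0.17 -0.07] tw y 0.23
144.8 x,z [ 0.19 -0.05] tw y 0.23
149.0 x,z [ 0.21 -0.03] tw y 0.23
153.2 x,z [ 0.23 -0.01] tw y 0.23
157.4 x,z [0.24 0.01] tw y 0.23
161.6 x,z [0.25 0.04] tw y 0.23
165.8 x,z [0.27 0.06] tw y 0.23
170.0 x,z [0.27 0.09] tw y 0.23
```

View pics/w11.png

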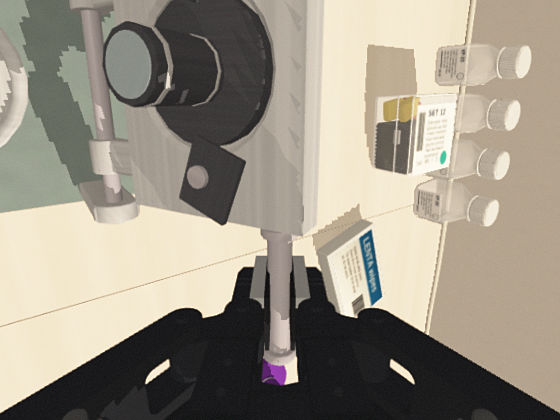

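The plate is tilting up with the pin still gripped. The right keeper, at (212,183), has turned in over the flange and the cell is holding. I continue.

```bash
python3 -m jog '[{"travel":[-0.23,0,0],"twist":[0,0.23,0]},{"travel":[-0.22,0,-0.02],"twist":[0,0.23,0]},{"travel":[-0.2,0,-0.04],"twist":[0,0.23,0]},{"travel":[-0.18,0,-0.06],"twist":[0,0.23,0]},{"travel":[-0.16,0,-0.08],"twist":[0,0.23,0]}]'
python3 hd.py 86 28 .155
```

```text
time_s: 14.87
ee_pos: [0.4984, 0.0194, 0.2977]
ee_rot: [[0.475, 0.013, 0.88], [-0.002, 1.0, -0.014], [-0.88, 0.005, 0.475]]
contact_force: [5.3, 5.5, 2.2]
gripper_width: 0.089
to goal units [ 0.01  0.01 -0.16] rot [-0.01  0.06 -0.04] | grasp polar: r 97.9 phi 83.6 y -85.6 F [5.3 5.5 2.2] t 14.87 w 0.089
```

```bash
python3 -m jog '[{"travel":[-0.11,0,-0.12],"twist":[0,0.23,0]},{"travel":[-0.09,0,-0.12],"twist":[0,0.23,0]},{"travel":[-0.08,0,-0.13],"twist":[0,0.23,0]},{"travel":[-0.05,0,-0.13],"twist":[0,0.23,0]},{"travel":[-0.03,0,-0.12],"twist":[0,0.23,0]}]'
python3 hd.py 107 21 .155
```

```text
time_s: 15.28
ee_pos: [0.4842, 0.0195, 0.3048]
ee_rot: [[0.38, 0.014, 0.925], [-0.001, 1.0, -0.015], [-0.925, 0.005, 0.38]]
contact_force: [0.7, 7.6, 20.5]
gripper_width: 0.087
to goal units [ 0.1   0.02 -0.31] rot [-0.01  0.22 -0.04] | grasp polar: r 99.1 phi 100.5 y -85.7 F [ 0.7  7.6 20.5] t 15.28 w 0.087
```

```bash
python3 - <<'E'
from h import *
s=manip.read_state(); im=manip.get_image("wrist"); cv2.imwrite("pics/w12.png",im[:,:,::-1])
im=manip.get_image("scene"); cv2.imwrite("pics/s12.png",cv2.resize(im[170:320,150:330,::-1],None,fx=4,fy=4))
s=manip.read_state(); print(s["contact_force"],s["torque"],s["ee_pos"])
E
python3 hd.py 107 21
```

```text
[-2.11583914  6.36780083 20.98913945] [ 0.88368093 -0.94733363  0.21451756] [0.48381383 0.01950341 0.30480818]
to goal units [ 0.1   0.02 -0.3 ] rot [-0.01  0.2  -0.04] | grasp polar: r 99.1 phi 100.9 y -85.7 F [-2.1  6.4 21. ] t 15.38 w 0.092
```

View pics/w12.png

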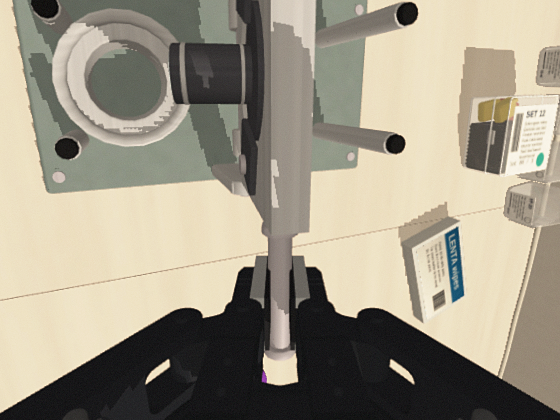

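View pics/s12.png

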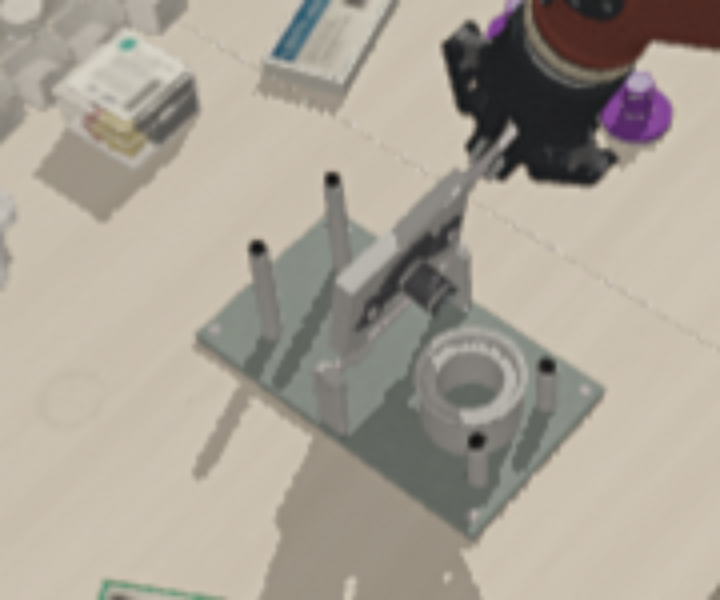

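Plate is just past upright with the cell held in the pocket and the fingers on the pin. The +20 N comes from my rows pressing slightly inward, so I relieve that and follow the arc with the actual offset.

```bash
sed -i 's/back=.155):/back=.151):/' plan.py; python3 plan.py 101 176 20 22 0
python3 -m jog '[{"travel":[-0.08,0,-0.06],"twist":[0,0.18,0]},{"travel":[-0.08,0,-0.11],"twist":[0,0.18,0]},{"travel":[-0.05,0,-0.12],"twist":[0,0.18,0]},{"travel":[-0.03,0,-0.13],"twist":[0,0.18,0]},{"travel":[0,0,-0.13],"twist":[0,0.18,0]}]'
python3 hd.py 116 17.5 .151
```

```text
104.8 x,z [-0.04 -0.13] tw y 0.18
108.5 x,z [-0.02 -0.13] tw y 0.18
112.2 x,z [ 0.   -0.13] tw y 0.18
116.0 x,z [ 0.02 -0.13] tw y 0.18
119.8 x,z [ 0.05 -0.13] tw y 0.18
123.5 x,z [ 0.07 -0.12] tw y 0.18
127.2 x,z [ 0.09 -0.12] tw y 0.18
131.0 x,z [ 0.11 -0.11] tw y 0.18
134.8 x,z [ 0.12 -0.1 ] tw y 0.18
138.5 x,z [ 0.14 -0.09] tw y 0.18
142.2 x,z [ 0.16 -0.08] tw y 0.18
146.0 x,z [ 0.17 -0.06] tw y 0.18
149.8 x,z [ 0.19 -0.05] tw y 0.18
153.5 x,z [ 0.2  -0.03] tw y 0.18
157.2 x,z [ 0.21 -0.01] tw y 0.18
161.0 x,z [0.22 0.01] tw y 0.18
164.8 x,z [0.23 0.02] tw y 0.18
168.5 x,z [0.24 0.04] tw y 0.18
172.2 x,z [0.24 0.06] tw y 0.18
176.0 x,z [0.25 0.09] tw y 0.18
time_s: 15.8
ee_pos: [0.4653, 0.0198, 0.3002]
ee_rot: [[0.277, 0.013, 0.961], [0.001, 1.0, -0.014], [-0.961, 0.005, 0.277]]
contact_force: [8.3, 3.8, -1.5]
gripper_width: 0.089
to goal units [0.36 0.01 0.26] rot [-0.   -0.24 -0.05] | grasp polar: r 102.0 phi 121.2 y -85.5 F [ 8.3  3.8 -1.5] t 15.8 w 0.089
```

```bash
python3 - <<'E'
from h import *
s=manip.read_state(); im=manip.get_image("wrist"); cv2.imwrite("pics/w13.png",im[:,:,::-1])
s=manip.read_state(); print(s["contact_force"],s["torque"],s["ee_pos"])
E

```

```text
[-5.64845155  3.558337    8.63539687] [0.58320177 0.33728439 0.13164087] [0.46405938 0.01977531 0.29927951]
```

View pics/w13.png

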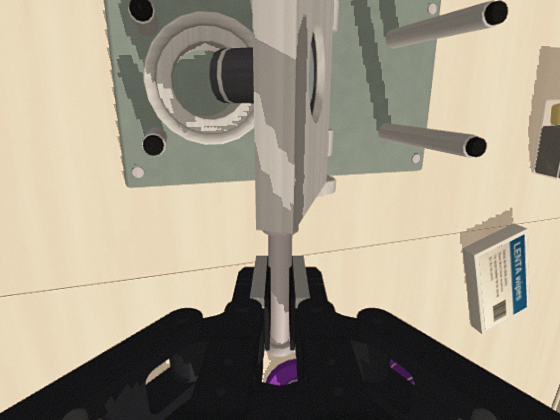

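The pin has crept toward the fingertips: it looks narrower in the picture and the grasp radius is 102 mm. I loosen to a cage, reseat on the pin and grip again.

```bash
python3 -m jog '[{"travel":[0,0,0],"twist":[0,0,0]},{"travel":[0,0,0],"twist":[0,0,0]},{"travel":[0.1,0,0],"twist":[0,0,0]},{"travel":[0.15,0,0],"twist":[0,0,0]},{"travel":[0.1,0,0],"twist":[0,0,0]}]' 215
python3 hd.py 121 16 .155
```

```text
time_s: 16.27
ee_pos: [0.4655, 0.0193, 0.2879]
ee_rot: [[0.267, 0.013, 0.964], [0.0, 1.0, -0.013], [-0.964, 0.004, 0.267]]
contact_force: [-1.4, 0.8, 0.4]
gripper_width: 0.158
to goal units [-0.21  0.04  0.22] rot [ 0.01 -0.09 -0.04] | grasp polar: r 92.2 phi 126.0 y -86.3 F [-1.4  0.8  0.4] t 16.27 w 0.158
```

```bash
sed -i 's/back=.151):/back=.155):/' plan.py; python3 plan.py 126 180 15 15.5 0
python3 -m jog '[{"travel":[0,0,-0.1],"twist":[0,0.17,0]},{"travel":[0.08,0,-0.12],"twist":[0,0.17,0]},{"travel":[0.1,0,-0.11],"twist":[0,0.17,0]},{"travel":[0.12,0,-0.1],"twist":[0,0.17,0]},{"travel":[0.14,0,-0.09],"twist":[0,0.17,0]}]'
python3 hd.py 144 10 .155
```

```text
129.6 x,z [ 0.09 -0.11] tw y 0.17
133.2 x,z [ 0.11 -0.1 ] tw y 0.17
136.8 x,z [ 0.13 -0.09] tw y 0.17
140.4 x,z [ 0.14 -0.08] tw y 0.17
144.0 x,z [ 0.16 -0.07] tw y 0.17
147.6 x,z [ 0.17 -0.06] tw y 0.17
151.2 x,z [ 0.18 -0.04] tw y 0.17
154.8 x,z [ 0.2  -0.03] tw y 0.17
158.4 x,z [ 0.21 -0.01] tw y 0.17
162.0 x,z [0.22 0.01] tw y 0.17
165.6 x,z [0.22 0.02] tw y 0.17
169.2 x,z [0.23 0.04] tw y 0.17
172.8 x,z [0.23 0.06] tw y 0.17
176.4 x,z [0.24 0.08] tw y 0.17
180.0 x,z [0.24 0.1 ] tw y 0.17
time_s: 16.68
ee_pos: [0.4558, 0.0196, 0.2749]
ee_rot: [[0.181, 0.013, 0.983], [0.001, 1.0, -0.013], [-0.983, 0.004, 0.181]]
contact_force: [0.6, 0.5, -0.1]
gripper_width: 0.155
to goal units [0.11 0.03 0.05] rot [ 0.01  0.07 -0.04] | grasp polar: r 97.0 phi 142.9 y -86.1 F [ 0.6  0.5 -0.1] t 16.68 w 0.155
```

```bash
python3 -m jog '[{"travel":[0.2,0,-0.04],"twist":[0,0.2,0]},{"travel":[0.2,0,-0.03],"twist":[0,0.2,0]},{"travel":[0.2,0,-0.02],"twist":[0,0.2,0]},{"travel":[0.2,0,0],"twist":[0,0.17,0]},{"travel":[0.2,0,0],"twist":[0,0.17,0]}]'
python3 hd.py 162 5 .155
python3 - <<'E'
from h import *
im=manip.get_image("wrist"); cv2.imwrite("pics/w14.png",im[:,:,::-1])
E
```

```text
time_s: 17.1
ee_pos: [0.4571, 0.0197, 0.2493]
ee_rot: [[0.082, 0.012, 0.997], [0.003, 1.0, -0.013], [-0.997, 0.004, 0.082]]
contact_force: [-0.0, 0.5, -0.4]
gripper_width: 0.154
to goal units [0.06 0.02 0.  ] rot [ 0.02 -0.05 -0.04] | grasp polar: r 96.4 phi 161.4 y -86.0 F [-0.   0.5 -0.4] t 17.1 w 0.154
```

View pics/w14.png

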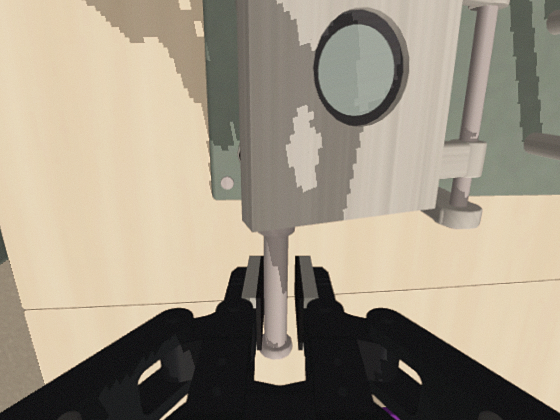

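The pin is inside the cage at (276,280), and the cell's back shows through the window at (360,68), still seated. I follow it down.

```bash
python3 -m jog '[{"travel":[0.22,0,0.02],"twist":[0,0.17,0]},{"travel":[0.22,0,0.04],"twist":[0,0.17,0]},{"travel":[0.22,0,0.06],"twist":[0,0.17,0]},{"travel":[0.22,0,0.07],"twist":[0,0.17,0]},{"travel":[0.1,0,0.08],"twist":[0,0.1,0]}]'
python3 hd.py 180 0 .155
python3 -m jog '[{"travel":[0,0,0],"twist":[0,0,0]},{"travel":[0,0,0],"twist":[0,0,0]},{"travel":[0,0,0],"twist":[0,0,0]},{"travel":[0,0,0],"twist":[0,0,0]},{"travel":[0,0,0],"twist":[0,0,0]}]' 110
python3 -m jog '[{"travel":[0,0,0],"twist":[0,0,0]},{"travel":[0,0,0],"twist":[0,0,0]},{"travel":[0,0,0],"twist":[0,0,0]},{"travel":[0,0,0],"twist":[0,0,0]},{"travel":[0,0,0],"twist":[0,0,0]}]' 110
python3 hd.py 180 0 .155
python3 - <<'E'
from h import *
im=manip.get_image("wrist"); cv2.imwrite("pics/w15.png",im[:,:,::-1])
im=manip.get_image("scene"); cv2.imwrite("pics/s15.png",cv2.resize(im[170:320,150:330,::-1],None,fx=4,fy=4))
E
```

```text
time_s: 17.57
ee_pos: [0.4655, 0.0197, 0.2252]
ee_rot: [[0.001, 0.013, 1.0], [0.004, 1.0, -0.013], [-1.0, 0.004, 0.001]]
contact_force: [-0.2, -0.0, 0.1]
gripper_width: 0.156
to goal units [0.25 0.02 0.03] rot [ 0.02  0.01 -0.04] | grasp polar: r 95.6 phi 176.3 y -85.9 F [-0.2 -0.   0.1] t 17.57 w 0.156
time_s: 17.98
ee_pos: [0.4653, 0.0197, 0.2262]
ee_rot: [[0.004, 0.013, 1.0], [0.004, 1.0, -0.013], [-1.0, 0.004, 0.004]]
contact_force: [-0.1, -0.1, -0.7]
gripper_width: 0.565
time_s: 18.4
ee_pos: [0.4652, 0.0197, 0.2259]
ee_rot: [[0.003, 0.013, 1.0], [0.004, 1.0, -0.013], [-1.0, 0.004, 0.003]]
contact_force: [-0.6, -0.9, -0.8]
gripper_width: 0.568
to goal units [0.28 0.02 0.04] rot [ 0.02  0.03 -0.04] | grasp polar: r 95.7 phi 175.9 y -85.9 F [-0.6 -0.9 -0.8] t 18.4 w 0.568
```

View pics/w15.png

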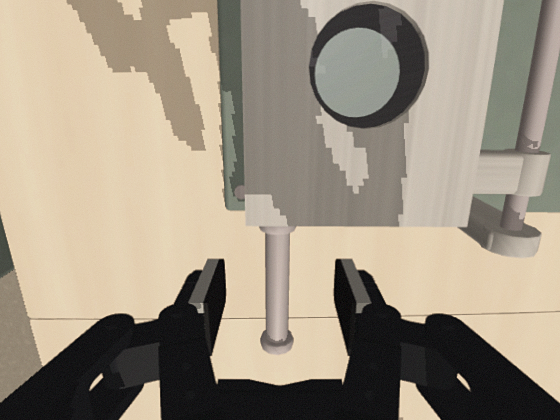

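View pics/s15.png

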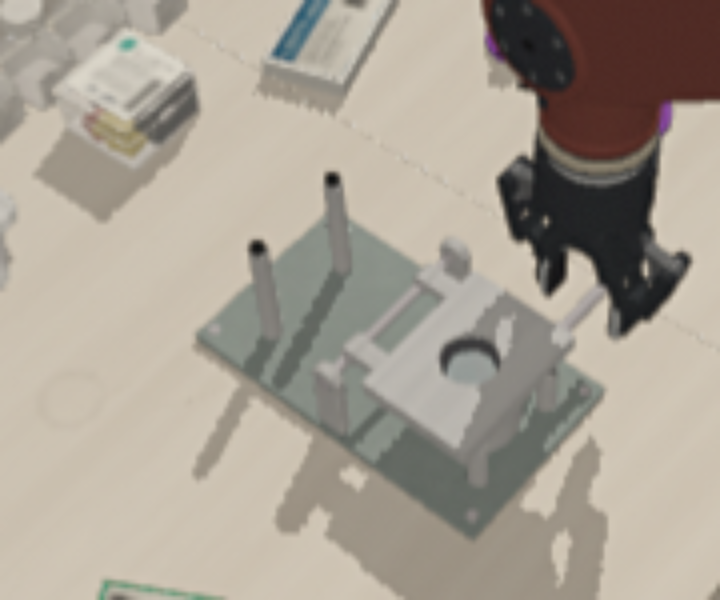

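The plate lies flat on its rests and the cell's back is visible deeper in the window. I withdraw straight up and look from above.

```bash
python3 -m jog '[{"travel":[-0.6,0,0],"twist":[0,0,0]},{"travel":[-1,0,0],"twist":[0,0,0]},{"travel":[-1,0,0],"twist":[0,0,0]},{"travel":[-1,0,0],"twist":[0,0,0]},{"travel":[-0.6,0.4,0],"twist":[0,0,0]}]'
python3 -m jog '[{"travel":[-0.5,0.8,0.2],"twist":[0,0,0]},{"travel":[0,0.8,0.4],"twist":[0,0,0]},{"travel":[0,0.4,0.4],"twist":[0,0,0]},{"travel":[0,0,0],"twist":[0,0,0]},{"travel":[0,0,0],"twist":[0,0,0]}]'
python3 - <<'E'
from goal import *
s=manip.read_state(); c=cam("wrist");im=manip.get_image("wrist"); cv2.imwrite("pics/w16.png",im[:,:,::-1]); pickle.dump((c,s),open("w16.pkl","wb")); c=corr(c)
u=np.array([v[1],-v[0],0]); N=H-.065*u; print("N",N)
g=lambda z,r,a:np.array([N[0]+r*np.cos(a),N[1]+r*np.sin(a),z])
for z,r in((.071,.02),(.067,.02),(.055,.0),(.067,0)): print(z,r,proj(c,[g(z,r,a) for a in(0,np.pi/2,np.pi,-np.pi/2)]).round(1).tolist())
E
```

```text
time_s: 18.92
ee_pos: [0.4658, 0.0285, 0.3338]
ee_rot: [[0.007, 0.014, 1.0], [0.003, 1.0, -0.014], [-1.0, 0.003, 0.007]]
contact_force: [1.1, 0.0, 0.7]
gripper_width: 0.565
time_s: 19.33
ee_pos: [0.4906, 0.0792, 0.3436]
ee_rot: [[0.003, 0.011, 1.0], [0.003, 1.0, -0.011], [-1.0, 0.003, 0.003]]
contact_force: [0.2, -0.0, -0.0]
gripper_width: 0.57
N [0.49740683 0.10574247 0.064     ]
0.071 0.02 [[316.2, 171.8], [287.6, 143.4], [259.1, 172.4], [287.8, 199.5]]
0.067 0.02 [[315.6, 170.6], [287.4, 142.6], [259.4, 171.2], [287.6, 197.9]]
0.055 0.0 [[287.1, 167.6], [287.1, 167.6], [287.1, 167.6], [287.1, 167.6]]
0.067 0 [[287.5, 170.9], [287.5, 170.9], [287.5, 170.9], [287.5, 170.9]]
```

View pics/w16.png

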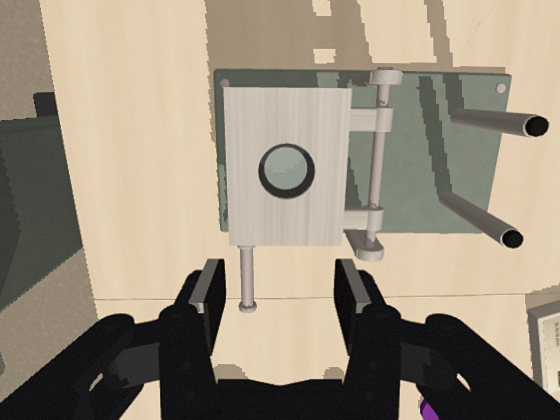

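```bash
python3 - <<'E'
from goal import *
t=cv2.imread("pics/w16.png"); sub=t[130:210,245:330]; cv2.imwrite("pics/w16c.png",cv2.resize(sub,None,fx=7,fy=7,interpolation=2))
c,s=pickle.load(open("w16.pkl","rb"));c=corr(c)
hsv=sub.astype(int); m=((sub[:,:,2].astype(int)<sub[:,:,0]-0)&(sub.max(2)>110)).astype(np.uint8)
cs=max(cv2.findContours(m,0,2)[0],key=cv2.contourArea); e=cv2.fitEllipse(cs); print(e,(e[0][0]+245,e[0][1]+130))
dk=cv2.morphologyEx(((sub.max(2)<100)|(m>0)).astype(np.uint8),2,np.ones((3,3)));
cs=max(cv2.findContours(dk,0,2)[0],key=cv2.contourArea); e2=cv2.fitEllipse(cs); print("window",e2,(e2[0][0]+245,e2[0][1]+130))
print(onz(c,(e[0][0]+245,e[0][1]+130),.055),onz(c,(e2[0][0]+245,e2[0][1]+130),.071))
E
```

```text
Traceback (most recent call last):
ValueError: max() iterable argument is empty
```

View pics/w16c.png

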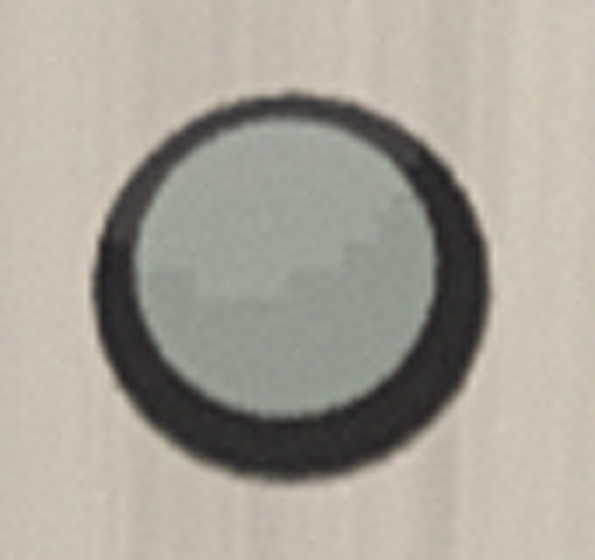

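```bash
python3 - <<'E'
import cv2
t=cv2.imread("pics/w15.png"); cv2.imwrite("pics/w15c.png",cv2.resize(t[0:135,300:435],None,fx=4.4,fy=4.4,interpolation=2))
E
```

```text
(no output)
```

View pics/w15c.png

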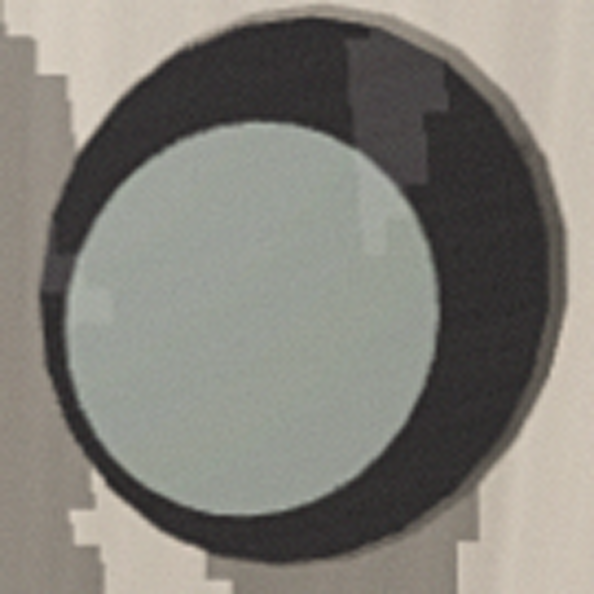

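```bash
python3 - <<'E'
from goal import *
c,s=pickle.load(open("w16.pkl","rb")); c=corr(c); Rt=s["ee_rot"].T@c[1].T  # cam axes in tool
R=cv2.Rodrigues(cv2.Rodrigues(np.array([[.003,.013,1],[.004,1,-.013],[-1,.004,.003]]))[0])[0]
U,_,V=np.linalg.svd(R);R=U@V
o=np.array([.4652,.0197,.2259])+R@np.array([.0308,.0776,0])
c5=(c[0],(R@Rt).T,o)
for n,a,b2 in (("glass",(357.3,72.5),(285.9,168.0)),("window",(369,64.7),(286.6,171.1))):
    print(n,tri([ray(c5,a),ray(c,b2)]))
E
```

```text
glass (array([0.49631543, 0.10561216, 0.05515498]), [np.float64(0.00021022412483600504), np.float64(0.00021022412483592698)])
window (array([0.49640519, 0.10694246, 0.07257775]), [np.float64(0.0002789283388840942), np.float64(0.0002789283388840952)])
```

```bash
python3 - <<'E'
from h import *
im=manip.get_image("top")[:,:,::-1]; cv2.imwrite("pics/t17.png",im); a=cv2.imread("pics/top0.png")
for n,(x,y) in dict(jar=(358,267),petri=(404,265),carton=(155,229)).items():
    print(n,cv2.absdiff(im,a)[y-18:y+18,x-18:x+18].mean().round(1))
print(manip.read_state()["time_s"],manip.read_state()["contact_force"])
E
```

```text
jar 10.7
petri 10.6
carton 10.0
19.4333 [-0.25306611 -0.41653002 -0.50331018]
```

View pics/t17.png

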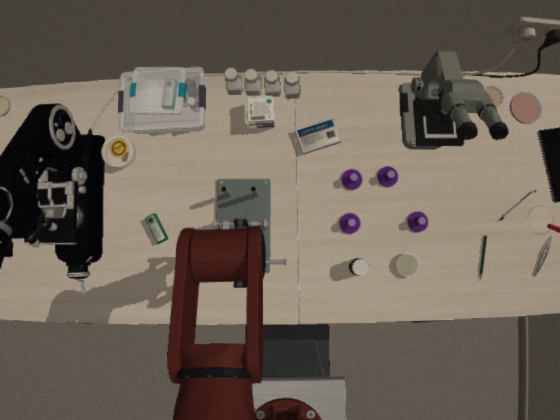

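The jar (358,267), petri dish (404,265) and carton (155,229) are at the same pixels as at the start; the image differences there are uniform brightness changes. The arm is clear and the contact force is about zero, so I hand in.

```bash
python3 -c "
from bench import manip
print(manip.finish_job())"
```

```text
the job is handed in; nothing more can be done
None
```

The lens cell is turned over and lying barrel-down in the nest, with the plate left flat on its rests. I handed the job in at about 19.4 s of the 54 s allowed. I picked the cell up by its barrel, set it on the pocket floor, and swung the plate over by its handle. No verdict was reported, so this rests on my own checks.

**Last checks:**
- **Cell height:** two wrist views put the cell's back at z = 55.2 mm, where 55 mm is expected when it rests on the nest ledge.
- **Cell position:** it is about 1–2 mm from my estimate of the nest centre; the limit is 5 mm.
- **Plate:** its top measured about 72.6 mm, where 71 mm is expected if it lies flat.
- **Bystanders:** the jar, petri dish and carton are at the same pixels as at the start.
- **Robot:** the gripper is clear, with contact force near zero.

**What did not go as planned:**
- The wrist camera's reported pose was about 2.5 mm too high, so I corrected for it.
- The handle pin crept toward the fingertips near upright, with about 20 N at the wrist. I opened the fingers to a loose cage, moved further onto the pin and let the plate down that way.

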